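# Seat a round mirror cell against the ball stops of its setting nest and clamp it

### The arm

A 6-joint arm with a two-finger parallel gripper is mounted at the origin on a cart in front of the work surface, level with it; the furniture and walls round the work are solid. World frame = base frame: x ahead of the robot, y to its left, z up, the work surface at z = 0. Lengths are in m, angles in rad, forces in N, time in s.
With the tool pointing down it reaches from about 0.425 to 1.125 m from the base axis. Payload 14.9 kg.
Tool frame: the origin (TCP) lies at the very end of the fingers, on their centre line; the grasp point (between the pads) lies 19 mm behind it (ctrl.tcp_to_grasp is the distance from the TCP to the grasp point, in m); z points along the fingers, y is the direction in which the jaws open and shut (so a half turn about z gives the same grasp; the last joint's range is limited). The gripper opens to 91 mm and grips with 3 to 60 N. Pads are 32 mm wide; open, the fingers measure 118 mm over their backs; the gripper's body (76 mm by 178 mm) begins 60 mm behind the grasp point.
Start: joints at [-1.326, 0.379, 1.734, -0, 1.028, -0.033], TCP at [0.192, -0.673, 0.214] pointing down, gripper open.
Joint ranges: [-2.77, 2.77], [-0.74, 2.19], [0, 2.66], [-1.06, 4.2], [0.31, 2.87], [-3.08, 3.08]. Speed limits (rad/s): [1.89, 1.89, 2.39, 3.14, 3.14, 3.14].

### API

Orientations are given as a 3x3 rotation matrix whose columns are the frame's x, y, z axes.
In Python, from plant import ctrl gives the robot as it stands.
- The arm moves only by the tool arm_command, never from a script. Its argument "moves" is one flat list of numbers, 7 for each row, row after row: the shift along the tool's x, y, z in m, then the turn, a rotation vector about the tool's x, y, z in rad, then the opening, from 0 (shut) to 1 (fully open). A call has exactly 8 rows; each row shifts and turns the commanded pose from where the row before left it, along the tool's axes as they then stand; what a row does not reach is not made up. A row lasts 1/10 s, in which the tool goes at most 50 mm and 8.59 degrees, less where a joint would pass 70% of its speed; a pose out of reach is approached as far as the arm can. A call is refused whole if a number of a shift passes 0.05 or a number of a turn 0.15, either way. A call with a gripper value outside its range is refused whole. The fingers move at their own pace and stop on an object; "force" is the grip in N (left out, the last holds). Time passes only in rows, so rows that do not move let the fingers close, or fill a call up. It gives the time, the measured TCP pose, the force and the opening at its end, in the units of the state.
- ctrl.state(): the state, without advancing time (a new reading comes with each control period).
- ctrl.camera(name): name is "side" or "top"; returns a dict with "pixels" (480x640x3 uint8, red, green, blue), "depth" (480x640 float32, m along the optical axis (not along the pixel's ray), 0 where there is no reading), "fov_y" (degrees; the focal length in pixels is half the picture's height over the tangent of half this angle, whatever the lens; pixels are square), "cx", "cy" (the principal point, pixels), "world_from_camera" (4x4, takes a point from camera to world coordinates). Camera axes: x right, y down, z forward; pixel columns grow to the right and rows downward; lengths in m; the calibration is good to about 2 mm. A picture is of the moment at which its call begins.
- ctrl.sign_off(): hands the job in, once; it reports no verdict.
The state is a dict: "t": time; "q": joint angles; "joint_vel": joint speeds; "joint_efforts": joint torques, N m; "position": TCP position; "orientation": TCP orientation; "ft_force": force on the tool from outside, world axes, zero at the start; "ft_torque": the same for the moment, N m; "opening": opening from 0.0 (shut) to 1.0 (fully open).
Only numpy, scipy, OpenCV 4.12 (cv2) and the standard library are available. Lean on these libraries where they do the work, as an engineer would, in place of code of your own. Each camera call takes 0.05 s, during which the arm holds its last target.

### The job

The spectrometer's mirror, in its round black cell, is lying loose on the grey metal setting nest and must be seated for its alignment check. Swing the nest's clamp lever wide open, nudge the cell gently across the plate until its rim sits fully home against both steel ball stops, then swing the lever fully shut so that the white sprung nose holds it there as the third point of contact. Keep the cell flat on the plate and leave the other things on the desk where they are.

Things in the scene. Friction and masses are not known exactly. Their poses are not given: they have to be found in the camera images.
- mirror: Round mirror in a slippery black plastic cell, diameter 96 mm, 24 mm high, 0.3 to 0.5 kg, silvery face up; too wide to grasp, it slides flat on the nest plate (friction about 0.2 on everything). Origin: centre of its underside; z up.
- nest: Grey metal base plate of the setting nest, fixed to the desk, 227 x 183 mm, top face 12 mm above the desk. Origin on the desk under the plate; its x axis points from the open loading side to the front ball stop, y to its left, z up. The plate spans x -115 to +112 mm and y -88 to +95 mm of that origin. Its yaw is -0.4 to 0.1 rad in the world.
- nest_home (a point): Point on the plate's top face, at (40, 20) mm in the nest's axes, under the centre of a cell that is fully home (touching both ball stops).
- stop_front: Fixed steel ball stop, 16 mm ball whose centre is 24 mm above the desk, at (94, 6) mm in the nest's axes, 56 mm from nest_home, 15 degrees to the right of the nest's +x. Origin: on the desk under the ball.
- stop_side: Fixed steel ball stop like stop_front, at (35, 76) mm in the nest's axes: 56 mm from nest_home, 95 degrees to the left of the nest's +x. Origin: on the desk under the ball.
- clamp_lever (a joint): Clamp lever on a vertical pivot, right of the cell's way in. 0 rad = shut (stop), 2.0 = open stop; past 1.5 is wide open. Opening turns clockwise seen from above. It stays where left (0.01 N m friction); shutting on a homed cell takes up to 3 N at the knob, and past dead centre (0.12 rad) it snaps on to 0. Below 0.4 rad its nose bars the cell's way; it cannot shut on a cell well short of home.
- clamp_pivot (a point): Point on the lever's pivot axis, 70 mm above the desk, at (-18, -63) mm in the nest's axes. The steel hub below it is 26 mm in diameter (38 mm at its foot) and tops out 40 mm above the desk.
- clamp_knob (a point): Gripping point on the axis of the lever's upright round black knob, 70 mm above the desk; the knob is 18 mm in diameter, tops out at 93 mm, has the 10 mm lever bar below 43 mm (keep fingertips above it) and stands 72 mm from the pivot: in the nest's axes 55 degrees to the right of +x seen from the pivot when shut, growing by the joint angle as it opens. The knob is fixed to the lever; round, so fingers can turn on it.
- clamp_nose: White nylon ball nose, 16 mm, in the lever's short arm at rim height, 46 mm from the pivot; a spring (1.5 N/mm, 2 N preload, 4 mm travel) lets it give and presses it on the cell when the lever is shut. Origin: on the pivot axis.
- dropper_bottle: Bystander: amber dropper bottle, 33 mm wide, 94 mm tall. Origin: centre of the underside.
- spare_objective: Bystander: microscope objective standing up, 27 x 50 mm. Origin: centre of the underside.
- kinematic_mount: Bystander: small black mirror mount, 38 x 34 x 34 mm. Origin: centre of the underside.
- torch: Bystander: small black torch lying down, 98 mm long, 24 mm thick. Origin: centre of the underside.
- tweezers: Bystander: steel tweezers, 120 mm long, lying flat. Origin: centre of the underside.
- wafer_box: Bystander: round white wafer carrier, 66 mm wide, 18 mm high. Origin: centre of the underside.
Things that resemble listed ones, but are neither listed nor needed, are in the scene too. What is shaped like the mirror but green or red is not meant.

How it is judged:
By the outcome, as a careful person would: the job done as asked, in the order asked, and still so for the second after the job is handed in, with the robot touching nothing.
It also fails if it takes over 72 s, if anything falls off the work surface, if the arm or the gripper's body presses on something with over 40 N, if the wrist force passes 120 N, or if a joint passes its speed limit or range.

## Working session

There is one attempt and no reset: what is moved stays moved. The work goes in short steps, Python scripts to look and compute and a tool call to move; the robot and the scene stay as the last step left them, time stands still between calls to the robot, and variables do not carry over. Pictures are saved under pics/ and viewed, and the job is handed in when it is done.

Besides the shell and the picture viewer there is one more tool, called after "Emit:" as a command line: name --argument value ..., lists and objects as JSON in quotes. arm_command: Moves the arm, as the interface text tells. Its arguments: {"type":"object","properties":{"moves":{"type":"array"},"force":{"type":"number"}},"required":["moves"]}

```bash
mkdir -p pics; ls; cat > h.py <<'E'
import numpy as np,cv2
from plant import ctrl
def snap(n,tag):
    c=ctrl.camera(n); np.savez(f'{tag}.npz',**{k:np.asarray(v) for k,v in c.items()})
    cv2.imwrite(f'pics/{tag}.png',cv2.cvtColor(c['pixels'],cv2.COLOR_RGB2BGR)); return c
def load(tag): return {k:v for k,v in np.load(f'{tag}.npz').items()}
def foc(c): return 240/np.tan(np.radians(float(c['fov_y']))/2)
def onplane(c,u,v,z):
    T=c['world_from_camera'];d=T[:3,:3]@np.array([(u-c['cx'])/foc(c),(v-c['cy'])/foc(c),1.]);o=T[:3,3]
    return o+d*(z-o[2])/d[2]
def depthpt(c,u,v):
    T=c['world_from_camera'];z=float(c['depth'][int(round(v)),int(round(u))])
    return T[:3,:3]@(np.array([(u-c['cx'])/foc(c),(v-c['cy'])/foc(c),1.])*z)+T[:3,3]
def cloud(c):
    v,u=np.mgrid[0:480,0:640];z=c['depth'];f=foc(c)
    P=np.stack([(u-c['cx'])/f*z,(v-c['cy'])/f*z,z],-1);T=c['world_from_camera']
    return P@T[:3,:3].T+T[:3,3]
def proj(c,p):
    T=np.linalg.inv(c['world_from_camera']);q=T[:3,:3]@np.asarray(p,float)+T[:3,3]
    return q[:2]/q[2]*foc(c)+[c['cx'],c['cy']]
E
python3 - <<'E'
from h import *
for n in('top','side'):
    c=snap(n,n+'0');print(n,c['fov_y'],c['cx'],c['cy'],c['world_from_camera'].round(3))
s=ctrl.state();print(s)
E
```

```text
pics
top 57.140788857784244 318.493641515823 237.65738430806164 [[-0.006 -0.999  0.032  0.472]
 [-1.     0.007  0.016  0.047]
 [-0.017 -0.032 -0.999  1.03 ]
 [ 0.     0.     0.     1.   ]]
side 54.51988179071759 321.8549625064975 236.32994501021253 [[-0.416 -0.423  0.805 -0.43 ]
 [-0.909  0.203 -0.363  0.467]
 [-0.01  -0.883 -0.469  0.612]
 [ 0.     0.     0.     1.   ]]
{'t': 0.1, 'q': array([-1.32633965e+00,  3.79344464e-01,  1.73470955e+00, -1.89384075e-05,
        1.02849330e+00, -3.33045949e-02]), 'joint_vel': array([-0.00094017, -0.0015842 , -0.00180284,  0.00117489,  0.00086658,
       -0.00104701]), 'joint_efforts': array([-3.10723197e-03, -7.65037966e+01, -4.35292268e+01,  6.51594694e-02,
        3.98054731e-02, -4.81198974e-07]), 'position': array([ 0.1918459 , -0.67283819,  0.21336835]), 'orientation': array([[ 9.61669034e-01,  2.74212705e-01, -2.46794218e-04],
       [ 2.74212816e-01, -9.61668592e-01,  9.22349910e-04],
       [ 1.55858155e-05, -9.54669485e-04, -9.99999544e-01]]), 'ft_force': array([0.14955206, 0.01735625, 0.09307483]), 'ft_torque': array([ 0.00624256, -0.03879862, -0.03736598]), 'opening': 0.9999666008445419}
```

View pics/top0.png

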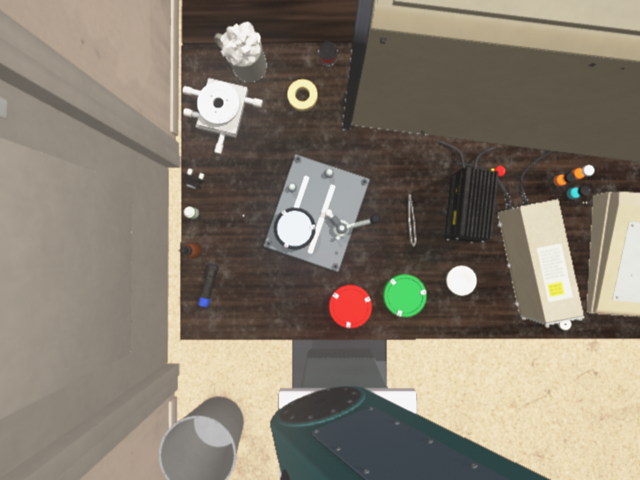

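View pics/side0.png

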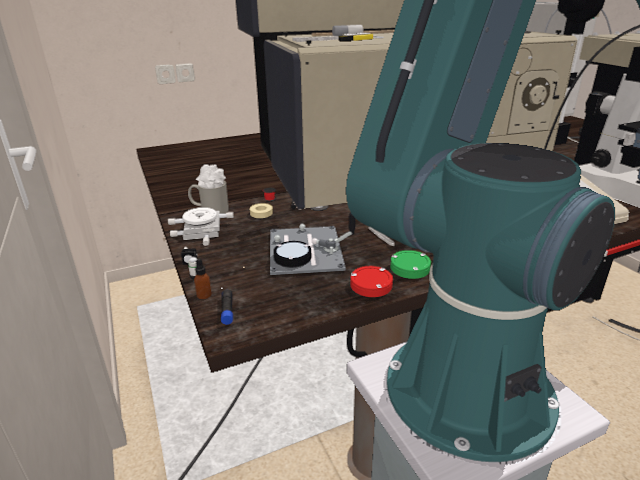

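The top view shows the nest at about (318,213), the cell at (295,228), the lever hub at (340,228) and its knob at about (375,219). Next I'll enlarge it and measure.

```bash
python3 - <<'E'
from h import *
for t,(x,y,w,h,k) in {'top0':(240,140,160,140,5),'side0':(250,210,120,80,6)}.items():
    i=cv2.imread(f'pics/{t}.png')[y:y+h,x:x+w];cv2.imwrite(f'pics/{t}z.png',cv2.resize(i,None,fx=k,fy=k,interpolation=cv2.INTER_CUBIC)[:600])
E
```

```text
(no output)
```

View pics/top0z.png

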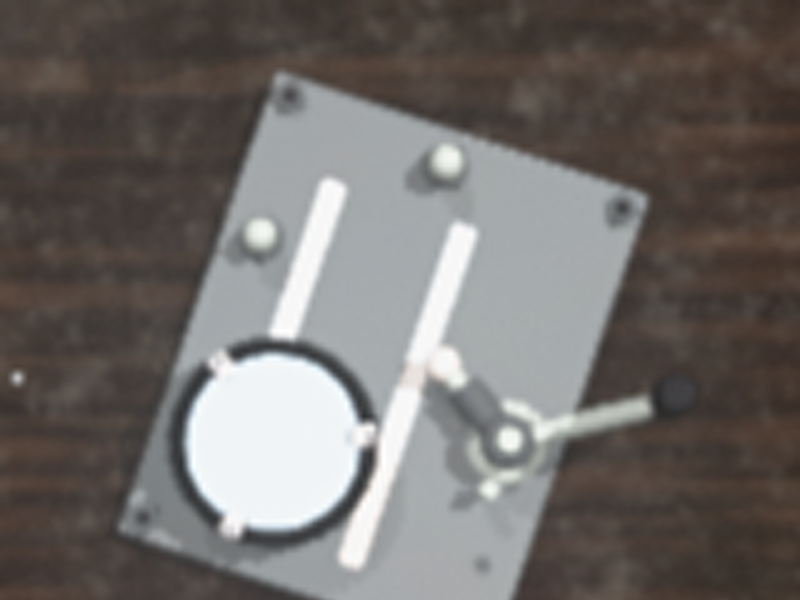

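View pics/side0z.png

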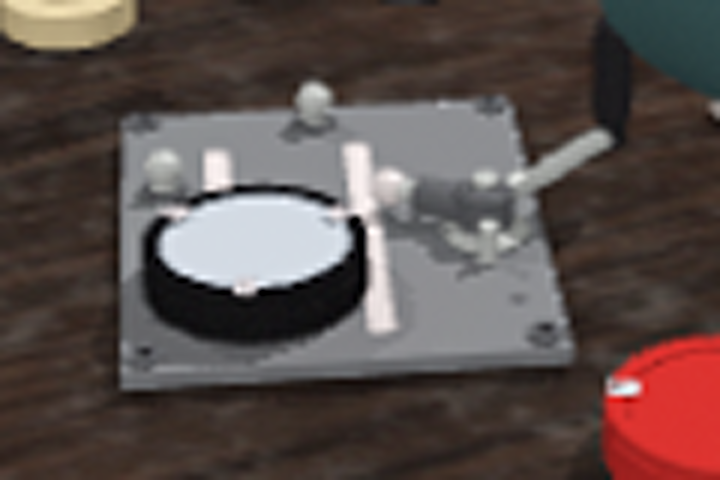

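```bash
cat > meas.py <<'E'
from h import *
def cellfit(c):
    # silvery face bright disc, at z=36mm
    return None
E
python3 - <<'E'
from h import *
c=load('top0');P=cloud(c)
# depth profile check
for n,(u,v) in dict(plate=(240+330/5*1,140+300/5-0),mirror=(240+55,140+88),plate2=(240+110,140+50),desk=(243,170),knob=(375,218)).items():
    print(n,(u,v),depthpt(c,u,v).round(4),c['pixels'][int(v),int(u)])
hsv=cv2.cvtColor(c['pixels'],cv2.COLOR_RGB2HSV)
roi=np.zeros((480,640),np.uint8);roi[140:285,240:400]=1
# plate: by grey colour
m=((hsv[...,1]<40)&(hsv[...,2]>85)).astype(np.uint8)*roi
m=cv2.morphologyEx(m,cv2.MORPH_CLOSE,np.ones((3,3)))
cs,_=cv2.findContours(m,0,2);k=max(cs,key=cv2.contourArea)
r=cv2.minAreaRect(cv2.convexHull(k));print(r);
for b in cv2.boxPoints(r): print(b,onplane(c,*b,.012).round(4))
# bright mirror
m2=((c['pixels'].min(-1)>200)).astype(np.uint8)*roi
n,l,s,ce=cv2.connectedComponentsWithStats(m2)
for i in range(1,n):
    if s[i,4]>8: print(s[i],ce[i].round(1),onplane(c,*ce[i],.036).round(4))
E
```

```text
plate (306.0, 200.0) [0.5932 0.0925 0.0096] [166 172 173]
mirror (295, 228) [0.5267 0.1166 0.0357] [241 244 246]
plate2 (350, 190) [ 0.6154 -0.0097  0.0113] [167 171 173]
desk (243, 170) [ 0.6669  0.2416 -0.0023] [83 71 62]
knob (375, 218) [ 0.5437 -0.0578  0.0927] [66 65 66]
((320.6152038574219, 217.20947265625), (95.34584045410156, 108.600341796875), 21.630887985229492)
[256.28305 250.11223] [0.4774 0.2082 0.012 ]
[296.31595 149.15976] [0.7118 0.1144 0.012 ]
[384.94736 184.30672] [ 0.6278 -0.0906  0.012 ]
[344.91446 285.2592 ] [0.3952 0.0039 0.012 ]
[327 169   5   5  20] [329.2 171.2] [0.655  0.0385 0.036 ]
[294 176  15  32 181] [301.3 191.3] [0.6099 0.1019 0.036 ]
[290 184   5   5  22] [291.9 185.9] [0.6224 0.1232 0.036 ]
[308 184  27  70 405] [322.3 217. ] [0.5512 0.0548 0.036 ]
[278 210  37  37 953] [294.2 227.8] [0.5271 0.1185 0.036 ]
[341 220  14   8  40] [347.5 223.4] [ 0.5361 -0.0021  0.036 ]
[340 226   4   4  16] [341.5 227.5] [0.5271 0.0115 0.036 ]
[336 236   4   4  10] [337.7 237.3] [0.505  0.0203 0.036 ]
[391 280   5   4  15] [392.7 281.5] [ 0.4049 -0.1022  0.036 ]
```

```bash
cat > meas.py <<'E'
from h import *
from scipy.optimize import least_squares
def upc(c):
    return cv2.cvtColor(c['pixels'],cv2.COLOR_RGB2HSV)
def cell(c,seed=None,dark=True,z=.036):
    """fit circle to the silvery-face edge in world at z; seed world xy"""
    g=cv2.cvtColor(c['pixels'],cv2.COLOR_RGB2GRAY).astype(np.float32)
    C=np.array(seed,float)
    for it in range(4):
        pts=[];R=[]
        for a in np.radians(np.arange(0,360,3)):
            rs=np.arange(.030,.050,.0005)
            uv=np.array([proj(c,[C[0]+r*np.cos(a),C[1]+r*np.sin(a),z]) for r in rs]).astype(np.float32)
            pr=cv2.remap(g,uv[:,:1],uv[:,1:],cv2.INTER_LINEAR)[:,0]
            d=np.diff(pr);i=d.argmin()
            if d[i]<-4: R.append(rs[i]);pts.append([C[0]+rs[i]*np.cos(a),C[1]+rs[i]*np.sin(a)])
        pts=np.array(pts)
        f=least_squares(lambda p:np.hypot(*(pts-p[:2]).T)-p[2],[*C,.04],loss='soft_l1',f_scale=.0007)
        C=f.x[:2]
    return f.x,len(pts),np.median(abs(f.fun))
E
python3 - <<'E'
from meas import *
c=load('top0');g=cv2.cvtColor(c['pixels'],cv2.COLOR_RGB2GRAY)
print(cell(c,(.527,.1185)))
c2=load('side0')
print('side',cell(c2,(.527,.1185)))
# plate edges: sample perpendicular lines
hsv=upc(c)
co=np.array([[297,154.4],[369.6,179],[338,270],[264,245.6]])
L=[]
cen=co.mean(0)
for i in range(4):
    a,b=co[i],co[(i+1)%4];d=(b-a)/np.linalg.norm(b-a);n=np.array([d[1],-d[0]]); 
    if n@(a-cen)<0:n=-n
    pts=[]
    for t in np.linspace(.08,.92,60):
        p=a+(b-a)*t;s=np.arange(-5,5,.2);q=(p+s[:,None]*n).astype(np.float32)
        pr=cv2.remap(g.astype(np.float32),q[:,:1].copy(),q[:,1:].copy(),1)[:,0];dd=pr[3:]-pr[:-3];j=dd.argmin()
        if dd[j]<-12: pts.append(p+(s[j]+.3)*n)
    vx,vy,x,y=cv2.fitLine(np.array(pts,np.float32),cv2.DIST_HUBER,0,.01,.01).ravel();L.append((np.array([x,y]),np.array([vx,vy])));print(i,len(pts))
W=[]
for i in range(4):
    p,d=L[i-1];q,e=L[i];t=np.linalg.solve(np.c_[d,-e],q-p);x=p+t[0]*d;W.append(onplane(c,*x,.012));print(x.round(1),W[-1].round(4))
W=np.array(W)
for i in range(4):print(np.linalg.norm(W[i]-W[i-1]))
# W order: TL(x+112,y+95) TR(112,-88) BR(-115,-88) BL(-115,95)
N=np.array([[.112,.095],[.112,-.088],[-.115,-.088],[-.115,.095]])
A=W[:,:2]
f=least_squares(lambda p:(N@np.array([[np.cos(p[2]),np.sin(p[2])],[-np.sin(p[2]),np.cos(p[2])]])+p[:2]-A).ravel(),[.55,.06,-.3])
print(f.x,f.fun.round(4))
x,y,th=f.x;R=np.array([[np.cos(th),-np.sin(th)],[np.sin(th),np.cos(th)]])
np.save('nest.npy',f.x)
for n,p,z in [('front',(94,6),24),('side',(35,76),24),('pivot',(-18,-63),40),('home',(40,20),12)]:
    w=R@(np.array(p)/1000)+[x,y];print(n,w.round(4),'top px',proj(c,[*w,z/1000]).round(1),'side px',proj(c2,[*w,z/1000]).round(1))
for dg in (0,.1,.2):
    a=-np.radians(55)-dg;w=R@(np.array([-.018,-.063])+.072*np.array([np.cos(a),np.sin(a)]))+[x,y];print(dg,w,proj(c,[*w,.093]),proj(c,[*w,.043]))
E
```

```text
(array([0.52684528, 0.118436  , 0.03978602]), 120, np.float64(0.00030653163866622285))
side (array([0.52624188, 0.1179178 , 0.04011351]), 120, np.float64(0.0008981895599685305))
0 60
1 59
2 60
3 60
[295.  153.8] [0.701  0.1174 0.012 ]
[369.4 178.6] [ 0.6415 -0.0547  0.012 ]
[337.7 271.3] [0.4275 0.0202 0.012 ]
[263.2 245.7] [0.4875 0.1922 0.012 ]
0.226288889876102
0.18211773783056684
0.2267526755050677
0.18219942420807345
[ 0.56463977  0.06495996 -0.33578264] [ 0.0007  0.0004 -0.0001 -0.0003 -0.0004 -0.0004 -0.0001  0.0003]
front [0.6554 0.0397] top px [328.6 172.1] side px [301.5 226.7]
side [0.6227 0.1252] top px [291.4 186.5] side px [276.6 237.9]
pivot [0.5269 0.0114] top px [341.6 227.5] side px [330.3 239.2]
home [0.609  0.0707] top px [315.3 193. ] side px [297.6 239.8]
0 [ 0.5464431  -0.05788351] [375.03796986 216.6972308 ] [372.54857045 218.47546872]
0.1 [ 0.53942764 -0.05948979] [375.82931806 219.98407214] [373.29922226 221.59638144]
0.2 [ 0.53228687 -0.06038766] [376.28778922 223.33399874] [373.73385086 224.77708903]
```

```bash
python3 - <<'E'
from h import *
c=load('top0');P=cloud(c)
for u,v in [(540,260),(620,260),(470,205),(460,280),(405,295),(350,305),(410,220),(340,290),(500,60),(440,100),(360,120)]:print((u,v),depthpt(c,u,v).round(3))
m=(c['depth']>0)&(P[...,0]>.25)&(P[...,0]<.7)&(P[...,1]<.35)&(P[...,1]>-.75)
for y in np.arange(-.75,.35,.1):
    k=m&(abs(P[...,1]-y-.05)<.05);print(y.round(2),P[...,2][k].max().round(3) if k.any() else None)
E
```

```text
(540, 260) [ 0.453 -0.388  0.126]
(620, 260) [ 0.451 -0.588  0.067]
(470, 205) [ 0.567 -0.25   0.12 ]
(460, 280) [ 0.406 -0.259  0.014]
(405, 295) [ 0.373 -0.132  0.022]
(350, 305) [ 0.351 -0.007  0.021]
(410, 220) [ 0.545 -0.149  0.002]
(340, 290) [0.385 0.016 0.024]
(500, 60) [ 0.738 -0.197  0.42 ]
(440, 100) [ 0.743 -0.159  0.247]
(360, 120) [ 0.761 -0.03   0.07 ]
-0.75 0.04
-0.65 0.188
-0.55 0.307
-0.45 0.133
-0.35 0.127
-0.25 0.122
-0.15 0.646
-0.05 0.605
0.05 0.042
0.15 0.041
0.25 0.095
```

Emit:
arm_command --moves '[0,0,-0.005,0,0,0.135,1,0,0,-0.005,0,0,0.135,1,0,0,-0.005,0,0,0.135,1,0,0,-0.005,0,0,0.135,1,0,0,-0.005,0,0,0.135,1,0,0,-0.005,0,0,0.135,1,0,0,0,0,0,0,1,0,0,0,0,0,0,1]' --force 8

```text
t: 0.9
position: [0.1919, -0.673, 0.2436]
orientation: [[0.864, -0.504, -0.0], [-0.504, -0.864, 0.0], [-0.0, -0.0, -1.0]]
ft_force: [0.0, 0.1, -0.3]
opening: 1.003
```

```bash
cat >> h.py <<'E'
def go(xyz):
    s=ctrl.state();p=s['position'];R=s['orientation'];d=R.T@(np.array(xyz)-p)
    print('t',s['t'],'pos',p.round(4),'yaw',np.arctan2(R[1,0],R[0,0]).round(4),'tilt',R[2,:2].round(4),'open',s['opening'],'F',s['ft_force'].round(2)); print('tool shift',d.round(4)); return d
E
python3 -c "
from h import *
go([.543,-.0585,.22])"
```

```text
t 0.9 pos [ 0.1919 -0.673   0.2436] yaw -0.5282 tilt [-0.0003 -0.0003] open 1.0025272822026188 F [ 0.04  0.09 -0.31]
tool shift [-0.0064 -0.7077  0.0238]
```

Emit:
arm_command --moves '[0,-0.015,0,0,0,0,1,0,-0.03,0,0,0,0,1,0,-0.035,0,0,0,0,1,0,-0.035,0,0,0,0,1,0,-0.035,0,0,0,0,1,0,-0.035,0,0,0,0,1,0,-0.035,0,0,0,0,1,0,-0.035,0,0,0,0,1]'

```text
t: 1.7
position: [0.3219, -0.4512, 0.2436]
orientation: [[0.863, -0.505, -0.0], [-0.505, -0.863, 0.0], [-0.0, -0.0, -1.0]]
ft_force: [0.4, -0.8, -1.1]
opening: 1.0
```

Emit:
arm_command --moves '[0,-0.035,0,0,0,0,1,0,-0.035,0,0,0,0,1,0,-0.035,0,0,0,0,1,0,-0.035,0,0,0,0,1,0,-0.035,0,0,0,0,1,0,-0.035,0,0,0,0,1,0,-0.035,0,0,0,0,1,0,-0.035,0,0,0,0,1]'

```text
t: 2.5
position: [0.4635, -0.21, 0.2436]
orientation: [[0.863, -0.505, -0.0], [-0.505, -0.863, 0.0], [-0.0, -0.0, -1.0]]
ft_force: [0.3, -0.9, 0.7]
opening: 0.999
```

```bash
python3 -c "
from h import *
go([.543,-.0585,.12])"
```

```text
t 2.5 pos [ 0.4635 -0.21    0.2436] yaw -0.5295 tilt [-0.0003 -0.0001] open 0.9991905136257843 F [ 0.31 -0.88  0.72]
tool shift [-0.0078 -0.1709  0.1237]
```

Emit:
arm_command --moves '[-0.001,-0.03,0.01,0,0,0,1,-0.001,-0.03,0.02,0,0,0,1,-0.002,-0.03,0.02,0,0,0,1,-0.002,-0.03,0.025,0,0,0,1,-0.001,-0.03,0.025,0,0,0,1,-0.001,-0.015,0.02,0,0,0,1,0,0,0,0,0,0,1,0,0,0,0,0,0,1]'

```text
t: 3.3
position: [0.5396, -0.0656, 0.124]
orientation: [[0.863, -0.506, -0.001], [-0.506, -0.863, 0.0], [-0.001, 0.0, -1.0]]
ft_force: [-0.4, -0.6, -0.3]
opening: 0.999
```

```bash
python3 -c "
from h import *
go([.543,-.0585,.053])
snap('top','top1');snap('side','side1')
"
```

```text
t 3.3 pos [ 0.5396 -0.0656  0.124 ] yaw -0.53 tilt [-0.0009  0.0004] open 0.9994501713701941 F [-0.42 -0.59 -0.34]
tool shift [-0.0006 -0.0079  0.071 ]
```

View pics/top1.png

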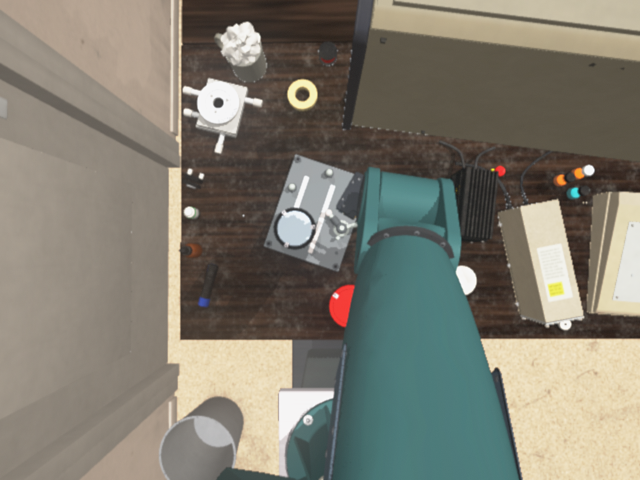

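View pics/side1.png

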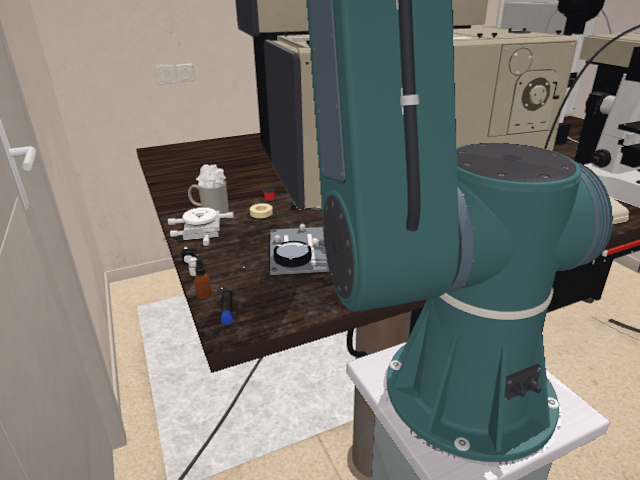

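The arm hides the knob in both views (about (375,219) in the top view). The cell is unchanged at (295,228). I'll descend and grip.

Emit:
arm_command --moves '[0,-0.004,0.01,0,0,0,1,0,-0.004,0.015,0,0,0,1,0,0,0.015,0,0,0,1,0,0,0.015,0,0,0,1,-0.0005,0,0.01,0,0,0,1,0,0,0.005,0,0,0,1,0,0,0,0,0,0,0.6,0,0,0,0,0,0,0.4]' --force 6

```text
t: 4.2
position: [0.5442, -0.0589, 0.0541]
orientation: [[0.862, -0.507, 0.0], [-0.507, -0.862, -0.0], [0.0, -0.0, -1.0]]
ft_force: [-0.8, -0.4, -0.4]
opening: 0.853
```

Emit:
arm_command --moves '[0,0,0,0,0,0,0.25,0,0,0,0,0,0,0.2,0,0,0,0,0,0,0.1,0,0,0,0,0,0,0.1,0,0,0,0,0,0,0.1,0,0,0,0,0,0,0.1,0,0,0,0,0,0,0.1,0,0,0,0,0,0,0.1]' --force 6

```text
t: 5.0
position: [0.5439, -0.0588, 0.0539]
orientation: [[0.862, -0.507, 0.0], [-0.507, -0.862, -0.0], [0.0, 0.0, -1.0]]
ft_force: [0.0, -0.6, -1.0]
opening: 0.197
```

```bash
python3 -c "
from h import *
go([.543,-.0585,.053])
"
```

```text
t 5.0 pos [ 0.5439 -0.0588  0.0539] yaw -0.5321 tilt [0.0001 0.0001] open 0.19716940810704126 F [ 0.05 -0.63 -1.  ]
tool shift [-0.001   0.0002  0.0009]
```

```bash
cat >> h.py <<'E'
NX=np.load('nest.npy')
def n2w(p): 
    x,y,t=NX;return np.array([x+np.cos(t)*p[0]-np.sin(t)*p[1],y+np.sin(t)*p[0]+np.cos(t)*p[1]])
def w2n(w):
    x,y,t=NX;d=np.array(w)[:2]-[x,y];return np.array([np.cos(t)*d[0]+np.sin(t)*d[1],-np.sin(t)*d[0]+np.cos(t)*d[1]])
def knob(j): a=-np.radians(55)-j;return n2w(np.array([-.018,-.063])+.072*np.array([np.cos(a),np.sin(a)]))
def arc(j0,j1,n,p=None):
    R=ctrl.state()['orientation'];p=knob(j0) if p is None else p
    for j in np.linspace(j0,j1,n+1)[1:]:
        w=knob(j);d=R.T@np.array([*(w-p),0]);print((d[:2]*1e4).round()/1e4);p=w
E
python3 -c "
from h import *
print(w2n([.5439,-.0588])); arc(.04,1.76,24)"
```

```text
[ 0.02119842 -0.12368222]
[-0.0038  0.0034]
[-0.0041  0.0032]
[-0.0043  0.0029]
[-0.0045  0.0025]
[-0.0047  0.0022]
[-0.0048  0.0019]
[-0.0049  0.0015]
[-0.005   0.0012]
[-0.0051  0.0008]
[-0.0051  0.0004]
[-0.0052  0.0001]
[-0.0052 -0.0003]
[-0.0051 -0.0007]
[-0.0051 -0.001 ]
[-0.005  -0.0014]
[-0.0049 -0.0017]
[-0.0047 -0.0021]
[-0.0046 -0.0024]
[-0.0044 -0.0027]
[-0.0042 -0.003 ]
[-0.0039 -0.0033]
[-0.0037 -0.0036]
[-0.0034 -0.0039]
[-0.0031 -0.0041]
```

Emit:
arm_command --moves '[-0.0038,0.0034,0,0,0,0,0.1,-0.0041,0.0032,0,0,0,0,0.1,-0.0043,0.0029,0,0,0,0,0.1,-0.0045,0.0025,0,0,0,0,0.1,-0.0047,0.0022,0,0,0,0,0.1,-0.0048,0.0019,0,0,0,0,0.1,-0.0049,0.0015,0,0,0,0,0.1,-0.005,0.0012,0,0,0,0,0.1]' --force 10

```text
t: 5.8
position: [0.5029, -0.0566, 0.054]
orientation: [[0.862, -0.507, 0.0], [-0.507, -0.862, -0.0], [0.0, -0.0, -1.0]]
ft_force: [3.2, 2.0, -1.0]
opening: 0.192
```

Emit:
arm_command --moves '[-0.0051,0.0008,0,0,0,0,0.1,-0.0051,0.0004,0,0,0,0,0.1,-0.0052,0.0001,0,0,0,0,0.1,-0.0052,-0.0003,0,0,0,0,0.1,-0.0051,-0.0007,0,0,0,0,0.1,-0.0051,-0.001,0,0,0,0,0.1,-0.005,-0.0014,0,0,0,0,0.1,-0.0049,-0.0017,0,0,0,0,0.1]'

```text
t: 6.6
position: [0.4676, -0.033, 0.0536]
orientation: [[0.862, -0.507, -0.005], [-0.507, -0.862, -0.001], [-0.004, 0.003, -1.0]]
ft_force: [-12.5, -12.3, 11.8]
opening: 0.192
```

Emit:
arm_command --moves '[-0.0047,-0.0021,0,0,0,0,0.1,-0.0046,-0.0024,0,0,0,0,0.1,-0.0044,-0.0027,0,0,0,0,0.1,-0.0042,-0.003,0,0,0,0,0.1,-0.0039,-0.0033,0,0,0,0,0.1,-0.0037,-0.0036,0,0,0,0,0.1,-0.0034,-0.0039,0,0,0,0,0.1,-0.0031,-0.0041,0,0,0,0,0.1]'

```text
t: 7.4
position: [0.4512, 0.0054, 0.0526]
orientation: [[0.862, -0.507, -0.007], [-0.507, -0.862, 0.0], [-0.006, 0.004, -1.0]]
ft_force: [-9.9, -3.1, -2.7]
opening: 0.192
```

```bash
python3 -c "
from h import *
w=knob(1.76);go([*w,.053]);p=ctrl.state()['position'];d=w2n(p)-[-.018,-.063];print(np.hypot(*d),-np.degrees(np.arctan2(d[1],d[0])))
snap('side','side2');snap('top','top2')"
```

```text
t 7.4 pos [0.4512 0.0054 0.0526] yaw -0.5321 tilt [-0.0065  0.0037] open 0.19206837286314193 F [-9.87 -3.07 -2.7 ]
tool shift [ 0.0035 -0.0018 -0.0004]
0.07595992293271754 156.25051672714878
```

View pics/side2.png

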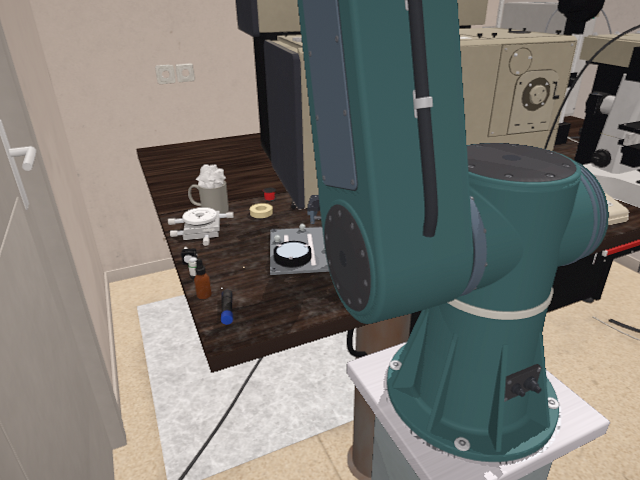

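View pics/top2.png

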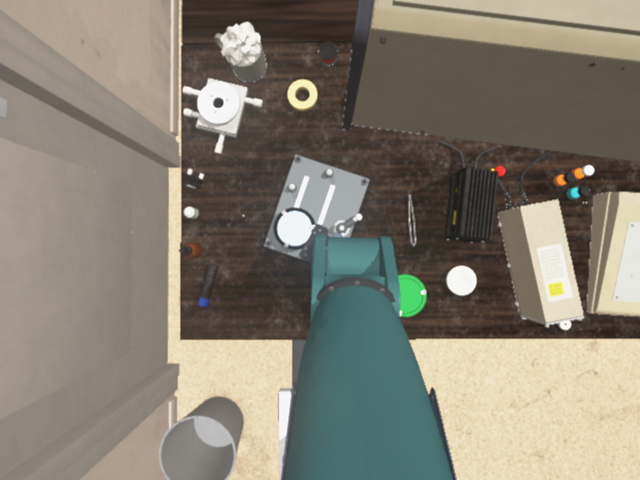

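The nose is now at about (357,218) in the top view, which puts the lever about 1.7 rad open. I'll release it and go behind the cell.

Emit:
arm_command --moves '[0,0,0,0,0,0,0.3,0,0,0,0,0,0,0.45,0,0,0,0,0,0,0.5,0,0,0,0,0,0,0.5,0,0,-0.01,0,0,0,0.5,0,0,-0.02,0,0,0,0.5,0,0,-0.03,0,0,0,0.35,0,0,-0.02,0,0,0,0.35]'

```text
t: 8.3
position: [0.4558, 0.0051, 0.1362]
orientation: [[0.862, -0.507, 0.001], [-0.507, -0.862, -0.0], [0.001, -0.001, -1.0]]
ft_force: [0.3, -1.1, -0.3]
opening: 0.361
```

```bash
python3 -c "
from meas import *
c=load('top2');x,n,e=cell(c,(.527,.1185));print(x,n,e)
cw=x[:2];cn=w2n(cw);print('cell nest',cn,w2n(load('top2') and cw))
h=n2w([.040,.020]);d=h-cw;print('dir',np.arctan2(d[1],d[0]),'dist',np.hypot(*d))
u=d/np.hypot(*d);st=cw-u*.082;print(st,np.hypot(*st));go([*st,.13])
c=snap('side','side3');print(ctrl.state()['t'])"
```

```text
[0.52693489 0.11866646 0.03965665] 120 0.0005008205682230996
cell nest [-0.05329589  0.03828307] [-0.05329589  0.03828307]
dir -0.5292989460364127 dist 0.0950704680814952
[0.45615567 0.16007058] 0.4834258849766791
t 8.3 pos [0.4558 0.0051 0.1362] yaw -0.5323 tilt [ 0.0013 -0.0007] open 0.3605762292324999 F [ 0.3  -1.07 -0.31]
tool shift [-0.0783 -0.1337  0.0062]
8.35
```

View pics/side3.png

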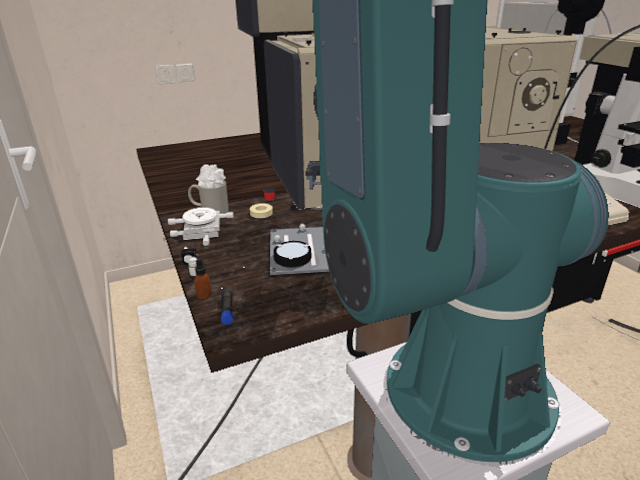

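Emit:
arm_command --moves '[-0.0098,-0.0167,0,0,0,0,0.35,-0.0137,-0.0234,0,0,0,0,0.35,-0.0137,-0.0234,0,0,0,0,0.35,-0.0137,-0.0234,0,0,0,0,0.35,-0.0137,-0.0234,0,0,0,0,0.35,-0.0137,-0.0234,0,0,0,0,0.35,0,0,0,0,0,0,0.35,0,0,0,0,0,0,0.35]'

```text
t: 9.15
position: [0.4555, 0.1602, 0.1341]
orientation: [[0.862, -0.506, 0.0], [-0.506, -0.862, -0.0], [0.0, -0.0, -1.0]]
ft_force: [-0.2, 0.0, -0.4]
opening: 0.35
```

```bash
python3 -c "
from meas import *
go([.4562,.160,.024])
c=snap('top','top4');print(ctrl.state()['opening'])"
python3 - <<'E'
import cv2
i=cv2.imread('pics/top4.png')[140:280,240:400];cv2.imwrite('pics/top4z.png',cv2.resize(i,None,fx=4,fy=4,interpolation=2))
E
```

```text
t 9.15 pos [0.4555 0.1602 0.1341] yaw -0.531 tilt [ 0.0001 -0.    ] open 0.35032749939736696 F [-0.24  0.04 -0.37]
tool shift [ 0.0007 -0.0002  0.1101]
0.3480214177025686
```

View pics/top4z.png

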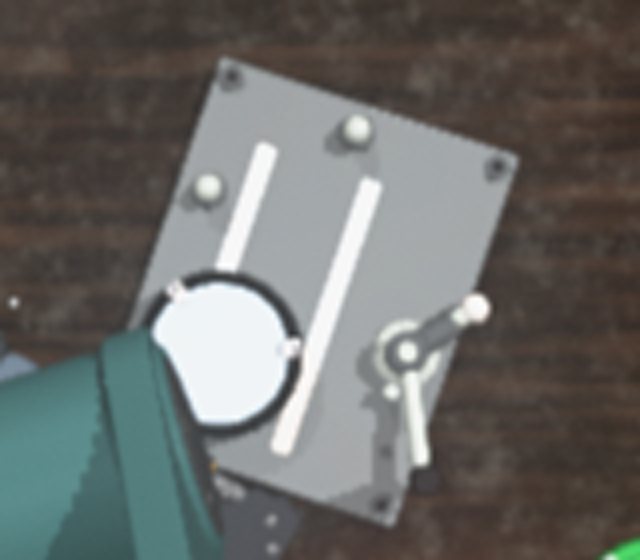

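The lever is wide open: the bar points from (405,350) to (420,460) in the zoom, which gives about 1.7 rad. I'll lower behind the cell.

Emit:
arm_command --moves '[0,0,0.01,0,0,0,0.35,0,0,0.02,0,0,0,0.35,0,0,0.025,0,0,0,0.35,0,0,0.025,0,0,0,0.35,0,0,0.018,0,0,0,0.35,0,0,0.012,0,0,0,0.35,0,0,0,0,0,0,0.35,0,0,0,0,0,0,0.35]'

```text
t: 10.0
position: [0.4558, 0.1598, 0.0241]
orientation: [[0.861, -0.508, -0.0], [-0.508, -0.861, -0.0], [-0.0, 0.0, -1.0]]
ft_force: [0.4, 0.3, 0.4]
opening: 0.352
```

Emit:
arm_command --moves '[0.002,0,0,0,0,0,0.35,0.003,0,0,0,0,0,0.35,0.003,0,0,0,0,0,0.35,0.003,0,0,0,0,0,0.35,0.002,0,0,0,0,0,0.35,0.002,0,0,0,0,0,0.35,0.002,0,0,0,0,0,0.35,0.002,0,0,0,0,0,0.35]'

```text
t: 10.8
position: [0.4721, 0.1503, 0.0239]
orientation: [[0.862, -0.507, -0.0], [-0.507, -0.862, 0.0], [-0.0, 0.0, -1.0]]
ft_force: [0.4, -0.4, -0.5]
opening: 0.347
```

```bash
python3 -c "
from meas import *
go([.4562,.160,.024])
c=snap('top','top5');print(cell(c,(.527,.1187)))"
```

```text
t 10.8 pos [0.4721 0.1503 0.0239] yaw -0.5322 tilt [-0.0001  0.    ] open 0.3474238203196809 F [ 0.37 -0.39 -0.53]
tool shift [-0.0186 -0.0002 -0.0001]
(array([0.52686185, 0.11867128, 0.03993553]), 76, np.float64(0.0004370375165821082))
```

View pics/top5.png

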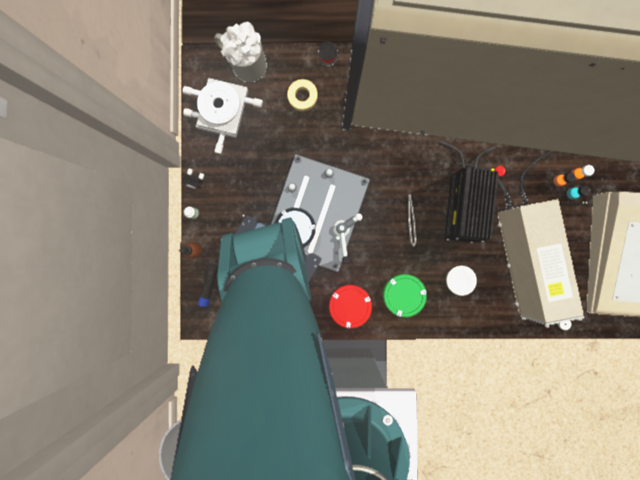

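Emit:
arm_command --moves '[0.002,0,0,0,0,0,0.35,0.002,0,0,0,0,0,0.35,0.003,0,0,0,0,0,0.35,0.003,0,0,0,0,0,0.35,0.003,0,0,0,0,0,0.35,0.003,0,0,0,0,0,0.35,0.003,0,0,0,0,0,0.35,0.003,0,0,0,0,0,0.35]'

```text
t: 11.65
position: [0.4912, 0.1391, 0.0239]
orientation: [[0.862, -0.507, -0.0], [-0.507, -0.862, -0.0], [-0.0, 0.0, -1.0]]
ft_force: [-0.5, -0.0, 0.5]
opening: 0.351
```

```bash
cat > chk.py <<'E'
from meas import *
import sys
p=ctrl.state()['position'][:2];R=ctrl.state()['orientation'];g=p+R[:2,0]*.0612
r=go([*p,.024])
c=snap('top',sys.argv[1]);x,n,e=cell(c,g);print(x.round(4),n,e.round(5),'guess',g.round(4),'nest',w2n(x).round(4));print('to home',(w2n(x)-[.04,.02]).round(4))
E
python3 chk.py top6
```

```text
t 11.65 pos [0.4912 0.1391 0.0239] yaw -0.5323 tilt [-0.  0.] open 0.35090118512416746 F [-0.47 -0.02  0.46]
tool shift [-0.      0.     -0.0001]
[0.5443 0.1087 0.0399] 68 0.00036 guess [0.5439 0.108 ] nest [-0.0336  0.0346]
to home [-0.0736  0.0146]
```

Emit:
arm_command --moves '[0.003,0.0001,0,0,0,0,0.35,0.003,0.0001,0,0,0,0,0.35,0.003,0.0001,0,0,0,0,0.35,0.003,0.0001,0,0,0,0,0.35,0.003,0.0001,0,0,0,0,0.35,0.003,0.0001,0,0,0,0,0.35,0.003,0.0001,0,0,0,0,0.35,0.003,0.0001,0,0,0,0,0.35]'

```text
t: 12.5
position: [0.5115, 0.1263, 0.0239]
orientation: [[0.862, -0.507, -0.0], [-0.507, -0.862, 0.0], [-0.0, 0.0, -1.0]]
ft_force: [-1.4, 0.9, 0.1]
opening: 0.35
```

Emit:
arm_command --moves '[0.003,0.0001,0,0,0,0,0.35,0.003,0.0001,0,0,0,0,0.35,0.003,0.0001,0,0,0,0,0.35,0.003,0.0001,0,0,0,0,0.35,0.003,0.0001,0,0,0,0,0.35,0.003,0.0001,0,0,0,0,0.35,0.003,0.0001,0,0,0,0,0.35,0.003,0.0001,0,0,0,0,0.35]'

```text
t: 13.3
position: [0.5317, 0.1134, 0.0239]
orientation: [[0.862, -0.507, -0.0], [-0.507, -0.862, 0.0], [-0.0, -0.0, -1.0]]
ft_force: [-1.4, 0.4, 0.8]
opening: 0.347
```

```bash
python3 chk.py top7
```

```text
t 13.3 pos [0.5317 0.1134 0.0239] yaw -0.5322 tilt [-0. -0.] open 0.34715971913445837 F [-1.4   0.4   0.76]
tool shift [-0.     -0.     -0.0001]
[0.5828 0.0854 0.0428] 55 0.00078 guess [0.5845 0.0823] nest [0.0104 0.0253]
to home [-0.0296  0.0053]
```

View pics/top7.png

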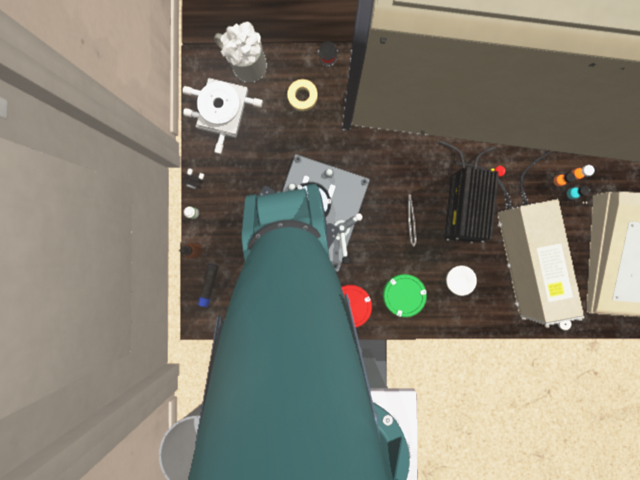

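Emit:
arm_command --moves '[0.003,0,0,0,0,0,0.35,0.003,0,0,0,0,0,0.35,0.003,0,0,0,0,0,0.35,0.003,0,0,0,0,0,0.35,0.003,0,0,0,0,0,0.35,0.003,0,0,0,0,0,0.35,0.002,0,0,0,0,0,0.35,0.002,0,0,0,0,0,0.35]'

```text
t: 14.15
position: [0.5507, 0.1023, 0.0239]
orientation: [[0.862, -0.507, 0.0], [-0.507, -0.862, 0.0], [0.0, -0.0, -1.0]]
ft_force: [-1.0, -0.6, 0.5]
opening: 0.352
```

```bash
python3 chk.py top8; python3 -c "
from h import *
s=ctrl.state();g=s['position'][:2]+s['orientation'][:2,0]*.0612;print(w2n(g))
snap('side','side8')
for t,(x,y,w,h,k) in {'top8':(260,140,120,100,6),'side8':(230,190,140,100,5)}.items():
    i=cv2.imread(f'pics/{t}.png')[y:y+h,x:x+w];cv2.imwrite(f'pics/{t}z.png',cv2.resize(i,None,fx=k,fy=k,interpolation=cv2.INTER_CUBIC)[:600])"
```

```text
t 14.15 pos [0.5507 0.1023 0.0239] yaw -0.5322 tilt [ 0.     -0.0001] open 0.3521213042156881 F [-1.02 -0.57  0.47]
tool shift [ 0.     -0.     -0.0001]
[0.6024 0.0731 0.0417] 43 0.00122 guess [0.6034 0.0712] nest [0.033  0.0201]
to home [-0.007   0.0001]
[0.03478989 0.01867246]
```

View pics/top8z.png

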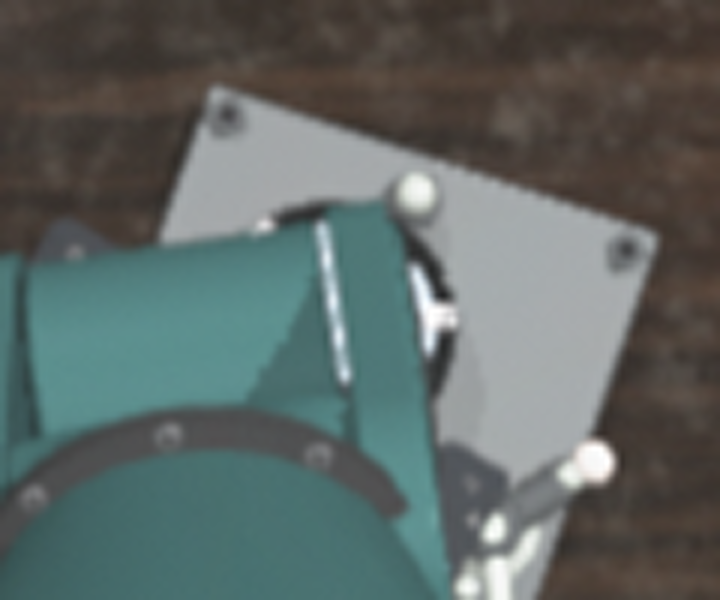

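View pics/side8z.png

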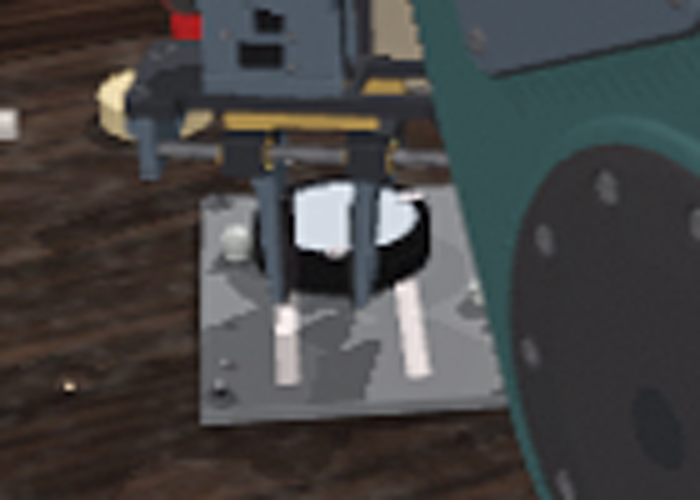

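Emit:
arm_command --moves '[0.0005,0,0,0,0,0,0.35,0.0005,0,0,0,0,0,0.35,0.0005,0,0,0,0,0,0.35,0.0005,0,0,0,0,0,0.35,0.0005,0,0,0,0,0,0.35,0.0005,0,0,0,0,0,0.35,0,0,0,0,0,0,0.35,0,0,0,0,0,0,0.35]'

```text
t: 15.05
position: [0.5531, 0.1008, 0.0239]
orientation: [[0.862, -0.507, 0.0], [-0.507, -0.862, 0.0], [0.0, -0.0, -1.0]]
ft_force: [-1.2, -0.1, 0.4]
opening: 0.352
```

Emit:
arm_command --moves '[0.0005,0,0,0,0,0,0.35,0.0005,0,0,0,0,0,0.35,0,0,0,0,0,0,0.35,0,0,0,0,0,0,0.35,0,0,0,0,0,0,0.35,0,0,0,0,0,0,0.35,0,0,0,0,0,0,0.35,0,0,0,0,0,0,0.35]'

```text
t: 15.85
position: [0.5539, 0.1003, 0.0239]
orientation: [[0.862, -0.507, 0.0], [-0.507, -0.862, 0.0], [0.0, -0.0, -1.0]]
ft_force: [-1.1, 0.5, 0.2]
opening: 0.348
```

Emit:
arm_command --moves '[0.0005,0,0,0,0,0,0.35,0,0,0,0,0,0,0.35,0.0005,0,0,0,0,0,0.35,0,0,0,0,0,0,0.35,0,0,0,0,0,0,0.35,0,0,0,0,0,0,0.35,0,0,0,0,0,0,0.35,0,0,0,0,0,0,0.35]'

```text
t: 16.65
position: [0.5548, 0.0998, 0.0239]
orientation: [[0.862, -0.507, -0.0], [-0.507, -0.862, -0.0], [0.0, 0.0, -1.0]]
ft_force: [-0.2, 0.3, 0.3]
opening: 0.348
```

Emit:
arm_command --moves '[0.0005,0,0,0,0,0,0.35,0,0,0,0,0,0,0.35,0.0005,0,0,0,0,0,0.35,0,0,0,0,0,0,0.35,0,0,0,0,0,0,0.35,0,0,0,0,0,0,0.35,0,0,0,0,0,0,0.35,0,0,0,0,0,0,0.35]'

```text
t: 17.45
position: [0.5552, 0.0994, 0.0238]
orientation: [[0.862, -0.507, -0.001], [-0.507, -0.862, 0.0], [-0.001, 0.0, -1.0]]
ft_force: [-4.4, 3.9, 2.0]
opening: 0.349
```

Contact at the front stop shows as about 6 N of reaction. I'll back off and set up a short push at 50° in nest axes to seat the cell on both stops.

Emit:
arm_command --moves '[-0.005,0,0,0,0,0,0.35,-0.01,0,0,0,0,0,0.35,-0.015,0,0,0,0,0,0.35,0,0,-0.01,0,0,0,0.2,0,0,-0.025,0,0,0.125,0,0,0,-0.025,0,0,0.125,0,0,0,-0.01,0,0,0.125,0,0,0,0,0,0,0.125,0]'

```text
t: 18.25
position: [0.531, 0.1149, 0.0965]
orientation: [[0.509, -0.861, 0.004], [-0.861, -0.509, 0.001], [0.001, -0.003, -1.0]]
ft_force: [0.2, 0.6, -0.2]
opening: 0.008
```

```bash
python3 -c "
from meas import *
w=n2w([-.0037,-.0321]);print(w);go([*w,.095])
c=snap('side','side9');print(cell(c,(.609,.0707)))
c=snap('top','top9');print(cell(c,(.609,.0707)))
i=cv2.imread('pics/side9.png')[190:290,230:370];cv2.imwrite('pics/side9z.png',cv2.resize(i,None,fx=5,fy=5,interpolation=2))
"
```

```text
[0.55056919 0.03587184]
t 18.25 pos [0.531  0.1149 0.0965] yaw -1.037 tilt [ 0.0014 -0.0034] open 0.007717161105631435 F [ 0.18  0.56 -0.18]
tool shift [0.078  0.0234 0.0016]
(array([0.6062172 , 0.06852507, 0.03938045]), 120, np.float64(0.0013902294586026279))
(array([0.60951267, 0.06545831, 0.03727086]), 92, np.float64(0.0015041808629824849))
```

View pics/side9z.png

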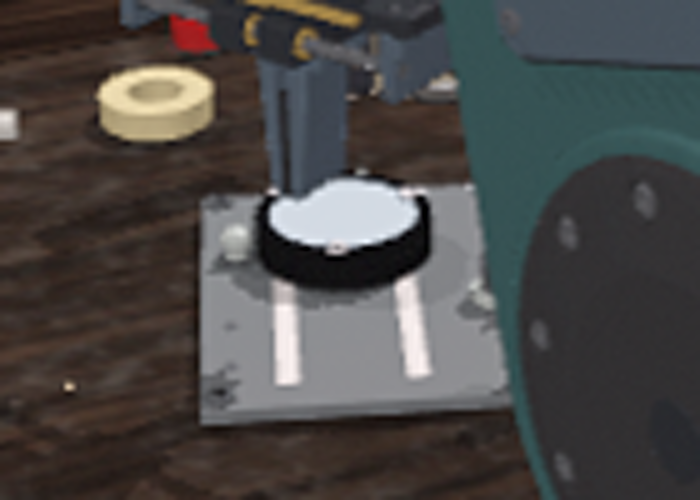

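View pics/top9.png

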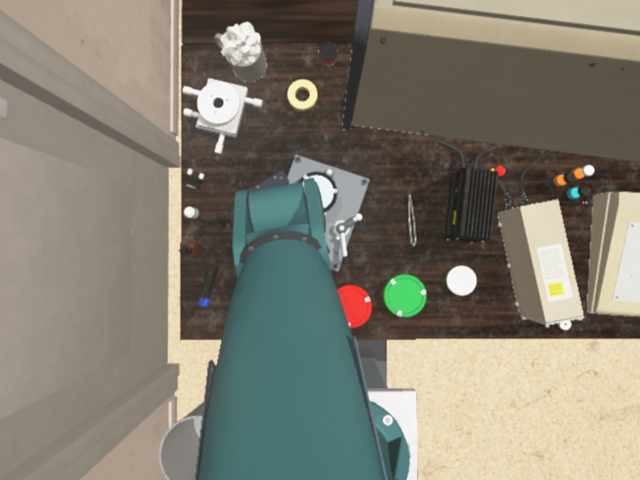

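Emit:
arm_command --moves '[0.01,0.003,0,0,0,0,0,0.02,0.006,0,0,0,0,0,0.02,0.006,0,0,0,0,0,0.02,0.006,0,0,0,0,0,0.008,0.0024,0,0,0,0,0,0,0,0.01,0,0,0,0,0,0,0.01,0,0,0,0,0,0,0,0,0,0,0]'

```text
t: 19.15
position: [0.5483, 0.0361, 0.072]
orientation: [[0.514, -0.858, -0.003], [-0.858, -0.514, -0.0], [-0.001, 0.002, -1.0]]
ft_force: [-0.1, -0.3, -0.0]
opening: 0.007
```

```bash
python3 -c "
from meas import *
w=n2w([-.0037,-.0321]);go([*w,.025]);print(w2n(ctrl.state()['position']))
c=snap('top','top10');print(cell(c,(.609,.0707)))
c=snap('side','side10');print(cell(c,(.609,.0707)))
for t,(x,y,w,h,k) in {'top10':(260,140,120,120,5),'side10':(230,190,140,100,5)}.items():
    i=cv2.imread(f'pics/{t}.png')[y:y+h,x:x+w];cv2.imwrite(f'pics/{t}z.png',cv2.resize(i,None,fx=k,fy=k,interpolation=cv2.INTER_CUBIC)[:600])"
```

```text
t 19.15 pos [0.5483 0.0361 0.072 ] yaw -1.0311 tilt [-0.0015  0.0025] open 0.007364996710381235 F [-0.06 -0.31 -0.03]
tool shift [ 0.0014 -0.0019  0.047 ]
[-0.00590401 -0.03261534]Traceback (most recent call last):
  File "<string>", line 4, in <module>
    c=snap('top','top10');print(cell(c,(.609,.0707)))
                                ~~~~^^^^^^^^^^^^^^^^
  File "meas.py", line 18, in cell
    f=least_squares(lambda p:np.hypot(*(pts-p[:2]).T)-p[2],[*C,.04],loss='soft_l1',f_scale=.0007)
    return func(*args, **kwargs)
    vector_fun = VectorFunction(
        fun_wrapped,
    ...<6 lines>...
        workers=workers
    )
    self._update_fun()
    ~~~~~~~~~~~~~~~~^^
    self.f = self.fun_wrapped(xp_copy(self.x))
             ~~~~~~~~~~~~~~~~^^^^^^^^^^^^^^^^^
    return np.atleast_1d(self.fun(x))
                         ~~~~~~~~^^^
    return self.f(x, *self.args, **self.kwargs)
           ~~~~~~^^^^^^^^^^^^^^^^^^^^^^^^^^^^^^
  File "meas.py", line 18, in <lambda>
    f=least_squares(lambda p:np.hypot(*(pts-p[:2]).T)-p[2],[*C,.04],loss='soft_l1',f_scale=.0007)
                                        ~~~^~~~~~
ValueError: operands could not be broadcast together with shapes (0,) (2,)
```

```bash
python3 -c "
from meas import *
c=snap('side','side10');print(cell(c,(.609,.0707)))
w=n2w([-.0037,-.0321]);go([*w,.025])
for t,(x,y,w,h,k) in {'side10':(230,190,140,100,5)}.items():
    i=cv2.imread(f'pics/{t}.png')[y:y+h,x:x+w];cv2.imwrite(f'pics/{t}z.png',cv2.resize(i,None,fx=k,fy=k,interpolation=cv2.INTER_CUBIC)[:600])"
```

```text
(array([0.60726946, 0.06852969, 0.0399368 ]), 120, np.float64(0.0010638958241348563))
t 19.25 pos [0.5492 0.0362 0.0733] yaw -1.0311 tilt [-0.0007  0.0011] open 0.004514795878134718 F [0.32 0.02 0.37]
tool shift [ 0.001  -0.0011  0.0483]
```

View pics/side10z.png

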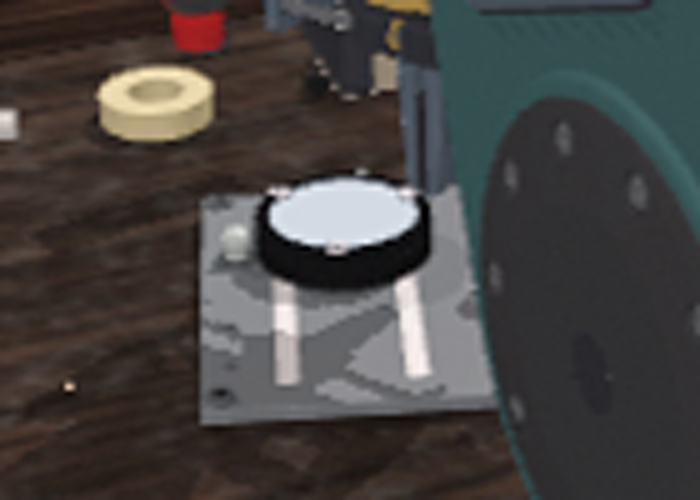

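Emit:
arm_command --moves '[0.001,-0.0005,0.01,0,0,0,0,0,0,0.012,0,0,0,0,0,0,0.012,0,0,0,0,0,0,0.009,0,0,0,0,0,0,0.005,0,0,0,0,0,0,0,0,0,0,0,0,0,0,0,0,0,0,0,0,0,0,0,0,0]'

```text
t: 20.05
position: [0.551, 0.035, 0.0263]
orientation: [[0.513, -0.858, 0.001], [-0.858, -0.513, 0.0], [0.0, -0.001, -1.0]]
ft_force: [-0.7, -1.1, -0.1]
opening: 0.007
```

Emit:
arm_command --moves '[0,-0.001,0,0,0,0,0,0,-0.001,0,0,0,0,0,0,-0.001,0,0,0,0,0,0,-0.0005,0,0,0,0,0,0,-0.0005,0,0,0,0,0,0,0,0,0,0,0,0,0,0,0,0,0,0,0,0,0,0,0,0,0,0]'

```text
t: 20.85
position: [0.5541, 0.037, 0.0259]
orientation: [[0.513, -0.858, -0.0], [-0.858, -0.513, 0.0], [-0.0, 0.0, -1.0]]
ft_force: [-0.1, 0.7, 0.0]
opening: 0.004
```

```bash
python3 -c "
from meas import *
c=snap('side','side11');print(cell(c,(.609,.0707)))
w=n2w([.0005,-.0271]);go([*w,.025]);p=w2n(ctrl.state()['position']);print(p,np.hypot(*(p-[.04,.02])))"
```

```text
(array([0.60782258, 0.07000262, 0.03869557]), 120, np.float64(0.0015493344304859658))
t 20.9 pos [0.5541 0.037  0.0259] yaw -1.0322 tilt [-0.      0.0001] open 0.00329603200053196 F [ 0.44  0.16 -0.18]
tool shift [-0.0008 -0.003   0.0009]
[-0.00078295 -0.02987469] 0.06442618900764967
```

Now I'll advance gently in small steps while watching the force.

Emit:
arm_command --moves '[0,-0.0005,0,0,0,0,0,0,-0.0005,0,0,0,0,0,0,-0.0005,0,0,0,0,0,0,-0.0005,0,0,0,0,0,0,0,0,0,0,0,0,0,0,0,0,0,0,0,0,0,0,0,0,0,0,0,0,0,0,0,0,0]'

```text
t: 21.7
position: [0.5558, 0.0381, 0.0259]
orientation: [[0.513, -0.858, -0.0], [-0.858, -0.513, -0.0], [-0.0, 0.0, -1.0]]
ft_force: [0.2, 0.2, 0.4]
opening: 0.006
```

Emit:
arm_command --moves '[0,-0.0005,0,0,0,0,0,0,-0.0005,0,0,0,0,0,0,0,0,0,0,0,0,0,0,0,0,0,0,0,0,0,0,0,0,0,0,0,0,0,0,0,0,0,0,0,0,0,0,0,0,0,0,0,0,0,0,0]'

```text
t: 22.5
position: [0.5567, 0.0386, 0.0259]
orientation: [[0.513, -0.858, -0.0], [-0.858, -0.513, 0.0], [-0.0, 0.0, -1.0]]
ft_force: [0.4, -0.7, 0.3]
opening: 0.006
```

Emit:
arm_command --moves '[0,-0.0005,0,0,0,0,0,0,-0.0005,0,0,0,0,0,0,0,0,0,0,0,0,0,0,0,0,0,0,0,0,0,0,0,0,0,0,0,0,0,0,0,0,0,0,0,0,0,0,0,0,0,0,0,0,0,0,0]'

```text
t: 23.3
position: [0.5575, 0.0391, 0.0259]
orientation: [[0.513, -0.858, -0.0], [-0.858, -0.513, 0.0], [-0.0, 0.0, -1.0]]
ft_force: [0.4, -0.0, 0.5]
opening: 0.007
```

Emit:
arm_command --moves '[0,-0.0005,0,0,0,0,0,0,-0.0005,0,0,0,0,0,0,0,0,0,0,0,0,0,0,0,0,0,0,0,0,0,0,0,0,0,0,0,0,0,0,0,0,0,0,0,0,0,0,0,0,0,0,0,0,0,0,0]'

```text
t: 24.1
position: [0.5583, 0.0396, 0.0259]
orientation: [[0.513, -0.858, -0.0], [-0.858, -0.513, 0.0], [-0.0, 0.0, -1.0]]
ft_force: [-1.7, 0.0, 0.5]
opening: 0.003
```

```bash
python3 -c "
from meas import *
c=snap('side','side12');print(cell(c,(.609,.0707)))
p=w2n(ctrl.state()['position']);print(p,np.hypot(*(p-[.04,.02])))
for t,(x,y,w,h,k) in {'side12':(230,190,140,100,5)}.items():
    i=cv2.imread(f'pics/{t}.png')[y:y+h,x:x+w];cv2.imwrite(f'pics/{t}z.png',cv2.resize(i,None,fx=k,fy=k,interpolation=cv2.INTER_CUBIC)[:600])"
```

```text
(array([0.60841001, 0.07145104, 0.0380105 ]), 120, np.float64(0.002438651313677407))
[ 0.00239247 -0.02603919] 0.05944689708964917
```

View pics/side12z.png

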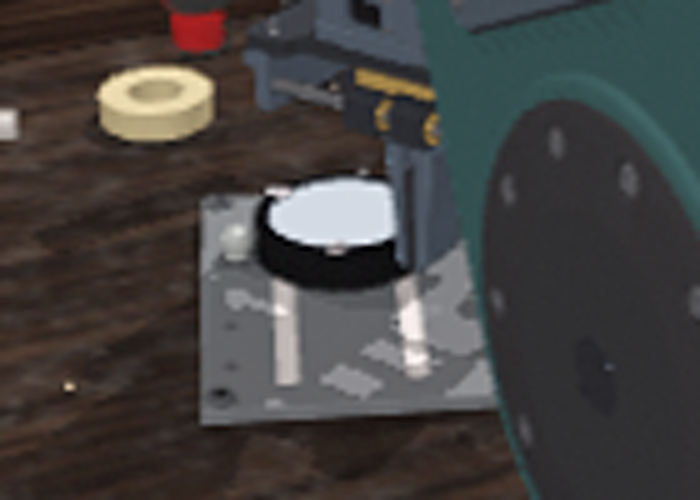

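Emit:
arm_command --moves '[0,-0.0005,0,0,0,0,0,0,-0.0005,0,0,0,0,0,0,0,0,0,0,0,0,0,0,0,0,0,0,0,0,0,0,0,0,0,0,0,0,0,0,0,0,0,0,0,0,0,0,0,0,0,0,0,0,0,0,0]'

```text
t: 24.95
position: [0.5594, 0.0401, 0.026]
orientation: [[0.513, -0.858, 0.0], [-0.858, -0.513, 0.0], [0.0, -0.0, -1.0]]
ft_force: [-0.7, -0.1, -0.3]
opening: 0.004
```

Emit:
arm_command --moves '[0,-0.0005,0,0,0,0,0,0,-0.0005,0,0,0,0,0,0,0,0,0,0,0,0,0,0,0,0,0,0,0,0,0,0,0,0,0,0,0,0,0,0,0,0,0,0,0,0,0,0,0,0,0,0,0,0,0,0,0]'

```text
t: 25.75
position: [0.5599, 0.0406, 0.0259]
orientation: [[0.513, -0.858, -0.0], [-0.858, -0.513, -0.0], [-0.0, 0.0, -1.0]]
ft_force: [-3.9, -1.7, 1.5]
opening: 0.005
```

Emit:
arm_command --moves '[0,-0.0005,0,0,0,0,0,0,0,0,0,0,0,0,0,0,0,0,0,0,0,0,0,0,0,0,0,0,0,0,0,0,0,0,0,0,0,0,0,0,0,0,0,0,0,0,0,0,0,0,0,0,0,0,0,0]'

```text
t: 26.55
position: [0.5601, 0.0407, 0.0258]
orientation: [[0.513, -0.858, -0.001], [-0.858, -0.513, -0.0], [-0.0, 0.001, -1.0]]
ft_force: [-5.5, -3.6, 3.3]
opening: 0.007
```

```bash
python3 -c "
from meas import *
p=w2n(ctrl.state()['position']);print(p,np.hypot(*(p-[.04,.02])))
c=snap('side','side13')
for t,(x,y,w,h,k) in {'side13':(230,190,140,100,5)}.items():
    i=cv2.imread(f'pics/{t}.png')[y:y+h,x:x+w];cv2.imwrite(f'pics/{t}z.png',cv2.resize(i,None,fx=k,fy=k,interpolation=cv2.INTER_CUBIC)[:600])"
```

```text
[ 0.00366583 -0.02439684] 0.05736943190108983
```

View pics/side13z.png

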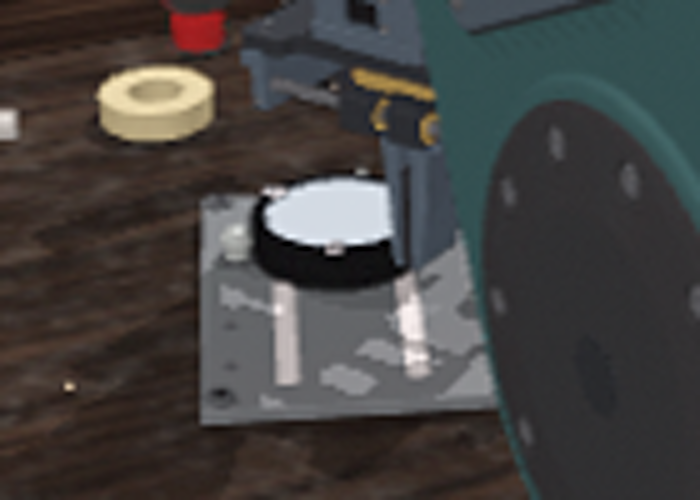

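```bash
python3 -c "
from meas import *
c=load('top4');g=cv2.cvtColor(c['pixels'],cv2.COLOR_RGB2GRAY)
m=(g<75).astype(np.uint8);roi=np.zeros_like(m);roi[252:268,338:356]=1
print(g[254:266,338:356])
for j in (1.65,1.7,1.75):print(j,knob(j).round(4),proj(c,[*knob(j),.093]).round(1))
"
```

```text
[[134 163 169 162 156 199 238 248 230 128  60  61  61  63  66  70  72  71]
 [137 164 169 165 157 184 223 231 197 111  60  60  63  64  64  69  70  67]
 [138 163 171 167 152 139 148 147 124  79  59  60  63  66  64  68  70  70]
 [138 163 171 163 128  88  77  78  74  66  63  61  64  67  66  67  76  77]
 [138 163 171 157 101  62  63  66  68  68  68  64  62  66  68  70  78  82]
 [137 159 166 147  89  58  65  68  69  69  69  65  59  64  69  73  78  82]
 [131 145 159 146  88  59  67  69  69  69  69  66  60  62  67  72  77  79]
 [129 133 142 125  78  57  66  69  70  68  67  62  59  58  63  69  73  75]
 [129 129 125  98  67  56  61  66  66  66  65  61  58  60  61  65  69  71]
 [126 128 116  83  64  61  60  62  62  61  62  62  62  62  62  65  69  71]
 [126 134 114  81  69  68  68  70  68  69  68  69  67  65  65  67  70  72]
 [133 146 109  76  71  71  73  77  77  74  71  68  67  65  64  66  68  68]]
1.65 [ 0.4563 -0.0026] [349.4 259.3]
1.7 [0.4557 0.0009] [347.7 259.6]
1.75 [0.4552 0.0045] [346.  259.8]
```

Emit:
arm_command --moves '[0,0.002,0,0,0,0,0,0,0.003,0,0,0,0,0,0,0.002,-0.005,0,0,0,0,0,0,-0.02,0,0,0,0,0,0,-0.03,0,0,0,0.3,0,0,-0.03,0,0,0,0.5,0,0,-0.01,0,0,0,0.7,0,0,0,0,0,0,0.7]'

```text
t: 27.4
position: [0.5555, 0.0373, 0.1225]
orientation: [[0.513, -0.858, 0.003], [-0.858, -0.513, 0.0], [0.002, -0.003, -1.0]]
ft_force: [0.3, -1.3, -0.6]
opening: 0.32
```

```bash
python3 -c "
from meas import *
c=snap('side','side14');print(cell(c,(.609,.0707)))
for j in (1.65,1.7,1.75):print(j);go([*knob(j),.12])
for t,(x,y,w,h,k) in {'side14':(230,190,140,100,5)}.items():
    i=cv2.imread(f'pics/{t}.png')[y:y+h,x:x+w];cv2.imwrite(f'pics/{t}z.png',cv2.resize(i,None,fx=k,fy=k,interpolation=cv2.INTER_CUBIC)[:600])"
```

```text
(array([0.60836192, 0.07042235, 0.0399372 ]), 120, np.float64(0.00097457478437106))
1.65
t 27.45 pos [0.5547 0.0373 0.1211] yaw -1.0323 tilt [ 0.0006 -0.001 ] open 0.37147403659718364 F [ 0.91  0.74 -0.46]
tool shift [-0.0163  0.105   0.001 ]
1.7
t 27.45 pos [0.5547 0.0373 0.1211] yaw -1.0323 tilt [ 0.0006 -0.001 ] open 0.37147403659718364 F [ 0.91  0.74 -0.46]
tool shift [-0.0196  0.1037  0.001 ]
1.75
t 27.45 pos [0.5547 0.0373 0.1211] yaw -1.0323 tilt [ 0.0006 -0.001 ] open 0.37147403659718364 F [ 0.91  0.74 -0.46]
tool shift [-0.0229  0.1022  0.001 ]
```

View pics/side14z.png

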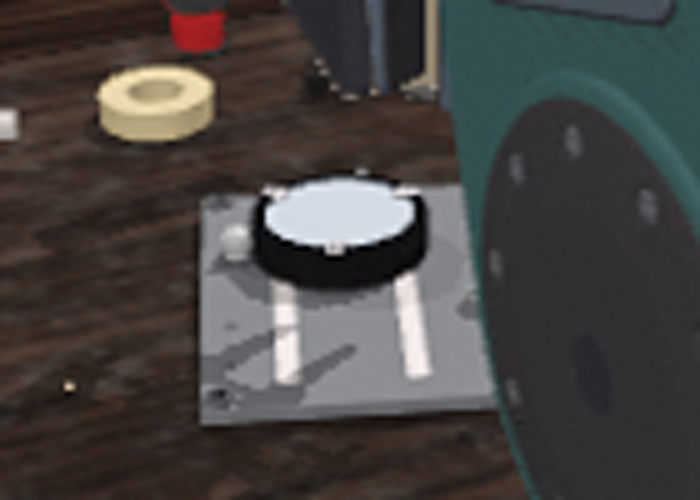

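The side view puts the cell at home to within about 0.3 mm, and it touches the side ball at (238,240) in the zoom. Now for the knob.

Emit:
arm_command --moves '[-0.003,0.0122,0,0,0,0,0.7,-0.004,0.018,0,0,0,0,0.7,-0.004,0.018,0,0,0,0,0.7,-0.004,0.018,0,0,0,0,0.7,-0.004,0.018,0,0,0,0,0.7,-0.004,0.018,0,0,0,0,0.7,0,0,0,0,0,0,0.7,0,0,0,0,0,0,0.7]'

```text
t: 28.25
position: [0.4545, 0.0045, 0.1203]
orientation: [[0.513, -0.859, -0.001], [-0.859, -0.513, 0.0], [-0.0, 0.001, -1.0]]
ft_force: [-0.2, 0.3, -0.4]
opening: 0.701
```

```bash
python3 -c "
from meas import *
go([*knob(1.75),.054])
c=snap('top','top15');print(cell(c,(.609,.0707)));print(w2n(cell(c,(.609,.0707))[0]))
for t,(x,y,w,h,k) in {'top15':(260,140,120,120,5)}.items():
    i=cv2.imread(f'pics/{t}.png')[y:y+h,x:x+w];cv2.imwrite(f'pics/{t}z.png',cv2.resize(i,None,fx=k,fy=k,interpolation=cv2.INTER_CUBIC)[:600])"
```

```text
t 28.25 pos [0.4545 0.0045 0.1203] yaw -1.0326 tilt [-0.0005  0.0007] open 0.7010779167105765 F [-0.23  0.31 -0.44]
tool shift [ 0.0004 -0.0006  0.0663]
(array([0.60861431, 0.07086312, 0.03981256]), 120, np.float64(0.00031689053417712637))
[0.03957355 0.02006346]
```

View pics/top15z.png

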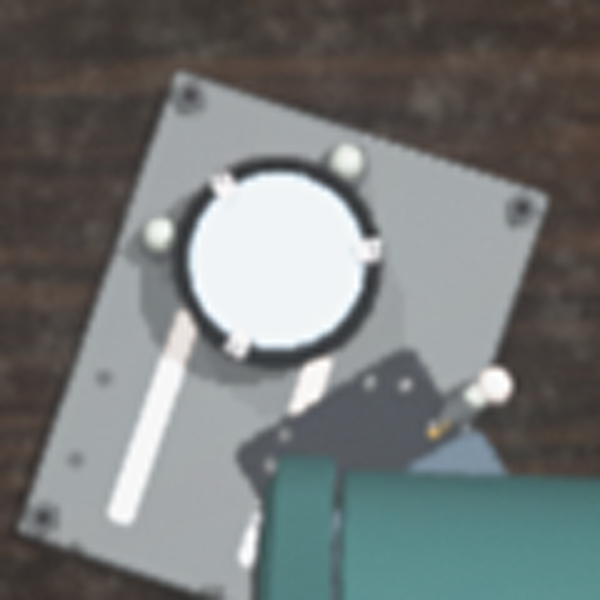

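The unobstructed top view puts the cell at nest (39.6, 20.1) mm, touching both balls at (347,160) and (158,233) in the zoom. I'll grip the knob.

Emit:
arm_command --moves '[0,0,0.01,0,0,0,0.7,0,0,0.016,0,0,0,0.7,0,0,0.016,0,0,0,0.7,0,0,0.014,0,0,0,0.7,0,0,0.01,0,0,0,0.6,0,0,0,0,0,0,0.4,0,0,0,0,0,0,0.3,0,0,0,0,0,0,0.1]' --force 8

```text
t: 29.1
position: [0.4555, 0.0046, 0.0554]
orientation: [[0.513, -0.858, 0.001], [-0.858, -0.513, -0.0], [0.0, -0.001, -1.0]]
ft_force: [-0.6, -1.2, 0.3]
opening: 0.38
```

Emit:
arm_command --moves '[0,0,0,0,0,0,0.1,0,0,0,0,0,0,0.1,0,0,0,0,0,0,0.1,0,0,0,0,0,0,0.1,0,0,0,0,0,0,0.1,0,0,0,0,0,0,0.1,0,0,0,0,0,0,0.1,0,0,0,0,0,0,0.1]' --force 8

```text
t: 29.9
position: [0.4546, 0.0046, 0.0552]
orientation: [[0.513, -0.858, -0.001], [-0.858, -0.513, -0.0], [-0.0, 0.001, -1.0]]
ft_force: [-4.3, -1.3, 6.1]
opening: 0.195
```

```bash
python3 -c "
from meas import *
go([*knob(1.75),.054]);p=w2n(ctrl.state()['position'])-[-.018,-.063];print(np.hypot(*p),-np.arctan2(p[1],p[0])-np.radians(55))
arc(1.75,.15,24)"
```

```text
t 29.9 pos [0.4546 0.0046 0.0552] yaw -1.0323 tilt [-0.0003  0.0006] open 0.19515150698700182 F [-4.33 -1.32  6.07]
tool shift [ 0.0003 -0.0005  0.0012]
0.07256226003193214 1.7515937715000047
[0.0044 0.0019]
[0.0045 0.0016]
[0.0046 0.0013]
[0.0047 0.001 ]
[0.0048 0.0007]
[0.0048 0.0004]
[0.0048 0.    ]
[ 0.0048 -0.0003]
[ 0.0048 -0.0006]
[ 0.0047 -0.0009]
[ 0.0046 -0.0012]
[ 0.0045 -0.0015]
[ 0.0044 -0.0018]
[ 0.0043 -0.0021]
[ 0.0042 -0.0024]
[ 0.004  -0.0027]
[ 0.0038 -0.0029]
[ 0.0036 -0.0032]
[ 0.0034 -0.0034]
[ 0.0031 -0.0036]
[ 0.0029 -0.0038]
[ 0.0026 -0.004 ]
[ 0.0024 -0.0042]
[ 0.0021 -0.0043]
```

Emit:
arm_command --moves '[0.0044,0.0019,0,0,0,0,0.1,0.0045,0.0016,0,0,0,0,0.1,0.0046,0.0013,0,0,0,0,0.1,0.0047,0.001,0,0,0,0,0.1,0.0048,0.0007,0,0,0,0,0.1,0.0048,0.0004,0,0,0,0,0.1,0.0048,0,0,0,0,0,0.1,0.0048,-0.0003,0,0,0,0,0.1]'

```text
t: 30.7
position: [0.4684, -0.0314, 0.055]
orientation: [[0.513, -0.858, -0.001], [-0.858, -0.513, -0.0], [-0.0, 0.001, -1.0]]
ft_force: [-5.6, -1.4, 7.2]
opening: 0.195
```

Emit:
arm_command --moves '[0.0048,-0.0006,0,0,0,0,0.1,0.0047,-0.0009,0,0,0,0,0.1,0.0046,-0.0012,0,0,0,0,0.1,0.0045,-0.0015,0,0,0,0,0.1,0.0044,-0.0018,0,0,0,0,0.1,0.0043,-0.0021,0,0,0,0,0.1,0.0042,-0.0024,0,0,0,0,0.1,0.004,-0.0027,0,0,0,0,0.1]'

```text
t: 31.5
position: [0.497, -0.0558, 0.0547]
orientation: [[0.514, -0.858, -0.003], [-0.858, -0.514, -0.001], [-0.0, 0.003, -1.0]]
ft_force: [-8.9, -14.9, 7.8]
opening: 0.255
```

```bash
python3 -c "
from meas import *
p=w2n(ctrl.state()['position'])-[-.018,-.063];j=-np.arctan2(p[1],p[0])-np.radians(55);print(np.hypot(*p),j)
go([*knob(.4),.054])
arc(.69,.3,8)
c=snap('top','top16')
for t,(x,y,w,h,k) in {'top16':(260,140,120,120,5)}.items():
    i=cv2.imread(f'pics/{t}.png')[y:y+h,x:x+w];cv2.imwrite(f'pics/{t}z.png',cv2.resize(i,None,fx=k,fy=k,interpolation=cv2.INTER_CUBIC)[:600])"
```

```text
0.07353291420200053 0.6942327833365558
t 31.5 pos [ 0.497  -0.0558  0.0547] yaw -1.0314 tilt [-0.0005  0.0029] open 0.255425142625614 F [ -8.87 -14.94   7.79]
tool shift [ 0.0144 -0.0158  0.0007]
[ 0.0028 -0.0021]
[ 0.0027 -0.0022]
[ 0.0026 -0.0024]
[ 0.0025 -0.0025]
[ 0.0024 -0.0026]
[ 0.0022 -0.0027]
[ 0.0021 -0.0028]
[ 0.0019 -0.0029]
```

View pics/top16z.png

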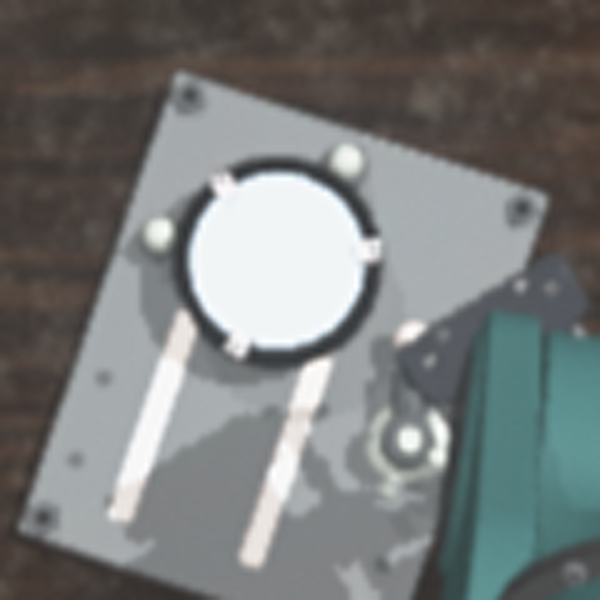

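There is 17 N of side load and the fingers have spread, so I'll release and read where the commanded pose really is.

Emit:
arm_command --moves '[0,0,0,0,0,0,0.4,0,0,0,0,0,0,0.5,0,0,0,0,0,0,0.5,0,0,0,0,0,0,0.5,0,0,0,0,0,0,0.5,0,0,0,0,0,0,0.5,0,0,0,0,0,0,0.5,0,0,0,0,0,0,0.5]'

```text
t: 32.35
position: [0.4981, -0.0546, 0.055]
orientation: [[0.513, -0.858, 0.0], [-0.858, -0.513, -0.0], [0.0, -0.0, -1.0]]
ft_force: [-0.2, 0.4, 0.5]
opening: 0.502
```

```bash
python3 -c "
from meas import *
p=w2n(ctrl.state()['position'])-[-.018,-.063];j=-np.arctan2(p[1],p[0])-np.radians(55);print(np.hypot(*p),j)
go([*knob(.7),.056])
c=snap('top','top17');c=snap('side','side17');print(w2n(cell(load('top17'),(.609,.0707))[0]))
for t,(x,y,w,h,k) in {'top17':(290,180,100,80,8)}.items():
    i=cv2.imread(f'pics/{t}.png')[y:y+h,x:x+w];cv2.imwrite(f'pics/{t}z.png',cv2.resize(i,None,fx=k,fy=k,interpolation=cv2.INTER_CUBIC)[:600])"
```

```text
0.07197906003820423 0.6866758072433368
t 32.35 pos [ 0.4981 -0.0546  0.055 ] yaw -1.0321 tilt [ 0.     -0.0001] open 0.5019123774652606 F [-0.21  0.42  0.5 ]
tool shift [-0.0008  0.0006 -0.001 ]
[0.03959362 0.02016447]
```

View pics/top17z.png

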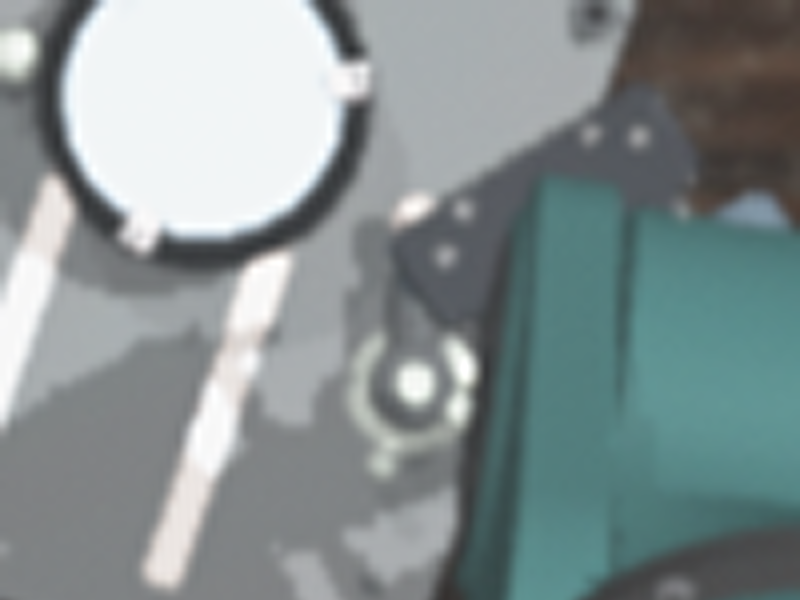

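Emit:
arm_command --moves '[0,0,0,0,0,0,0.35,0,0,0,0,0,0,0.25,0,0,0,0,0,0,0.2,0,0,0,0,0,0,0.1,0,0,0,0,0,0,0.1,0,0,0,0,0,0,0.1,0,0,0,0,0,0,0.1,0,0,0,0,0,0,0.1]' --force 8

```text
t: 33.25
position: [0.4967, -0.0554, 0.0548]
orientation: [[0.514, -0.858, -0.003], [-0.858, -0.514, -0.001], [-0.0, 0.003, -1.0]]
ft_force: [-9.0, -15.0, 8.8]
opening: 0.25
```

```bash
python3 -c "
from meas import *
s=ctrl.state();print(s['orientation'].T@s['ft_force'])
go([*knob(.7),.056])"
```

```text
[ 8.24585165 15.4471384  -8.79940891]
t 33.25 pos [ 0.4967 -0.0554  0.0548] yaw -1.0311 tilt [-0.0005  0.003 ] open 0.2499163581711723 F [ -8.99 -15.     8.84]
tool shift [-0.0008 -0.001  -0.0012]
```

Emit:
arm_command --moves '[0,0.001,0,0,0,0,0.1,0,0.0015,0,0,0,0,0.1,0,0,0,0,0,0,0.1,0,0,0,0,0,0,0.1,0,0,0,0,0,0,0.1,0,0,0,0,0,0,0.1,0,0,0,0,0,0,0.1,0,0,0,0,0,0,0.1]' --force 8

```text
t: 34.05
position: [0.4946, -0.0567, 0.0548]
orientation: [[0.514, -0.858, -0.003], [-0.858, -0.514, -0.001], [-0.001, 0.003, -1.0]]
ft_force: [-9.2, -15.3, 8.3]
opening: 0.196
```

```bash
python3 -c "
from meas import *
s=ctrl.state();print(s['orientation'].T@s['ft_force'])
go([*knob(.7),.056])
p=w2n(ctrl.state()['position'])-[-.018,-.063];j=-np.arctan2(p[1],p[0])-np.radians(55);print(np.hypot(*p),j)"
```

```text
[ 8.42053294 15.8116691  -8.28485193]
t 34.05 pos [ 0.4946 -0.0567  0.0548] yaw -1.0312 tilt [-0.0005  0.003 ] open 0.19598241704602512 F [ -9.21 -15.34   8.33]
tool shift [-0.0008 -0.0035 -0.0012]
0.07537337581333226 0.7178303384299412
```

Emit:
arm_command --moves '[0.0005,0.001,0,0,0,0,0.1,0.0005,0.001,0,0,0,0,0.1,0,0,0,0,0,0,0.1,0,0,0,0,0,0,0.1,0,0,0,0,0,0,0.1,0,0,0,0,0,0,0.1,0,0,0,0,0,0,0.1,0,0,0,0,0,0,0.1]' --force 8

```text
t: 34.85
position: [0.495, -0.0574, 0.0549]
orientation: [[0.513, -0.858, 0.001], [-0.858, -0.513, 0.0], [-0.0, -0.001, -1.0]]
ft_force: [3.0, 5.3, -2.8]
opening: 0.195
```

```bash
python3 -c "
from meas import *
s=ctrl.state();print(s['orientation'].T@s['ft_force'],s['ft_torque'])
p=w2n(s['position'])-[-.018,-.063];j=-np.arctan2(p[1],p[0])-np.radians(55);print(np.hypot(*p),j)
for t,(x,y,w,h,k) in {'side17':(290,190,100,80,7)}.items():
    i=cv2.imread(f'pics/{t}.png')[y:y+h,x:x+w];cv2.imwrite(f'pics/{t}z.png',cv2.resize(i,None,fx=k,fy=k,interpolation=cv2.INTER_CUBIC)[:600])"
```

```text
[-3.01098891 -5.34484099  2.81792006] [ 0.95094929 -0.31886192 -0.00509285]
0.07581776371390445 0.7095688116807859
```

View pics/side17z.png

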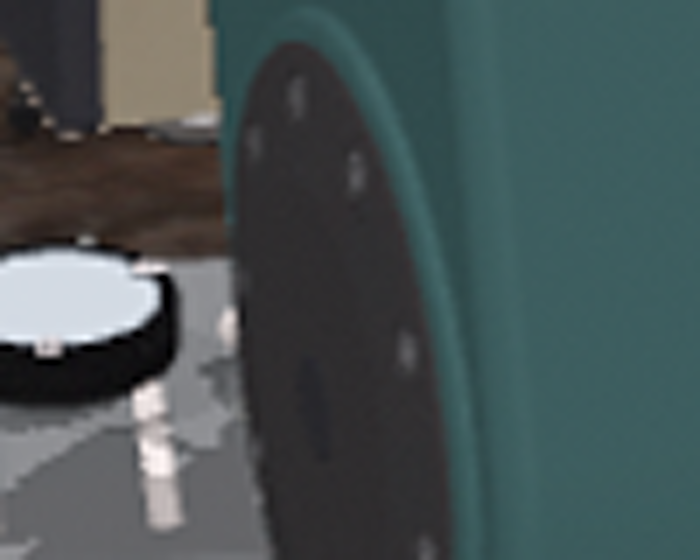

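```bash
cat >> h.py <<'E'
def arc2(r,j0,j1,n,yaw):
    p=None
    R=np.array([[np.cos(yaw),np.sin(yaw)],[np.sin(yaw),-np.cos(yaw)]])
    for j in np.linspace(j0,j1,n+1):
        a=-np.radians(55)-j;w=n2w(np.array([-.018,-.063])+r*np.array([np.cos(a),np.sin(a)]))
        if p is not None: print((R.T@(w-p)*1e4).round()/1e4)
        p=w
E
python3 -c "
from h import *
arc2(.0752,.71,-.05,24,-1.0315)"
```

```text
[ 0.0019 -0.0014]
[ 0.0019 -0.0014]
[ 0.0019 -0.0015]
[ 0.0018 -0.0015]
[ 0.0018 -0.0016]
[ 0.0017 -0.0017]
[ 0.0017 -0.0017]
[ 0.0016 -0.0018]
[ 0.0015 -0.0018]
[ 0.0015 -0.0019]
[ 0.0014 -0.0019]
[ 0.0014 -0.002 ]
[ 0.0013 -0.002 ]
[ 0.0012 -0.002 ]
[ 0.0012 -0.0021]
[ 0.0011 -0.0021]
[ 0.001  -0.0021]
[ 0.001  -0.0022]
[ 0.0009 -0.0022]
[ 0.0008 -0.0022]
[ 0.0008 -0.0023]
[ 0.0007 -0.0023]
[ 0.0006 -0.0023]
[ 0.0005 -0.0023]
```

Emit:
arm_command --moves '[0.0019,-0.0014,0,0,0,0,0.1,0.0019,-0.0014,0,0,0,0,0.1,0.0019,-0.0015,0,0,0,0,0.1,0.0018,-0.0015,0,0,0,0,0.1,0.0018,-0.0016,0,0,0,0,0.1,0.0017,-0.0017,0,0,0,0,0.1,0.0017,-0.0017,0,0,0,0,0.1,0.0016,-0.0018,0,0,0,0,0.1]'

```text
t: 35.65
position: [0.5127, -0.0645, 0.0549]
orientation: [[0.513, -0.858, -0.001], [-0.858, -0.513, -0.001], [0.001, 0.001, -1.0]]
ft_force: [-5.0, -11.4, 1.6]
opening: 0.192
```

```bash
python3 -c "
from meas import *
s=ctrl.state();print(s['orientation'].T@s['ft_force'],s['opening'])
p=w2n(s['position'])-[-.018,-.063];j=-np.arctan2(p[1],p[0])-np.radians(55);print(np.hypot(*p),j)
c=snap('top','top18');print(w2n(cell(c,(.609,.0707))[0]))
for t,(x,y,w,h,k) in {'top18':(290,170,100,80,7)}.items():
    i=cv2.imread(f'pics/{t}.png')[y:y+h,x:x+w];cv2.imwrite(f'pics/{t}z.png',cv2.resize(i,None,fx=k,fy=k,interpolation=cv2.INTER_CUBIC)[:600])"
```

```text
[ 7.20504168 10.18637743 -1.57938334] 0.1922427521242843
0.07720143118074756 0.45992712410895153
[0.03973228 0.02017978]
```

View pics/top18z.png

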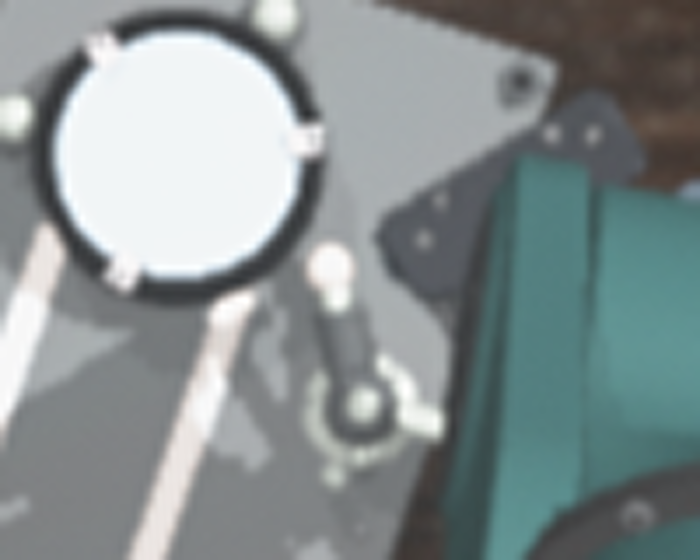

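```bash
python3 -c "
from h import *
arc2(.072,.5,0,16,-1.0315)"
```

```text
[ 0.0015 -0.0016]
[ 0.0015 -0.0017]
[ 0.0014 -0.0017]
[ 0.0014 -0.0018]
[ 0.0013 -0.0018]
[ 0.0013 -0.0019]
[ 0.0012 -0.0019]
[ 0.0011 -0.0019]
[ 0.0011 -0.002 ]
[ 0.001 -0.002]
[ 0.001 -0.002]
[ 0.0009 -0.0021]
[ 0.0008 -0.0021]
[ 0.0008 -0.0021]
[ 0.0007 -0.0021]
[ 0.0006 -0.0022]
```

Emit:
arm_command --moves '[0,0,0,0,0,0,0.25,0,0,0,0,0,0,0.3,0,0,0,0,0,0,0.3,0,0,0,0,0,0,0.3,0,0,0,0,0,0,0.3,0,0,0,0,0,0,0.3,0,0,0,0,0,0,0.3,0,0,0,0,0,0,0.3]' --force 20

```text
t: 36.5
position: [0.5129, -0.0636, 0.055]
orientation: [[0.513, -0.858, 0.0], [-0.858, -0.513, 0.0], [0.0, -0.0, -1.0]]
ft_force: [-0.6, -0.1, 0.5]
opening: 0.3
```

```bash
python3 -c "
from h import *
go([*knob(.5),.055])"
```

```text
t 36.5 pos [ 0.5129 -0.0636  0.055 ] yaw -1.0323 tilt [ 0.     -0.0001] open 0.30002528401579953 F [-0.61 -0.12  0.46]
tool shift [-0.0052 -0.0007 -0.    ]
```

Emit:
arm_command --moves '[-0.0025,-0.001,0,0,0,0,0.3,-0.0025,-0.001,0,0,0,0,0.3,0,-0.001,0,0,0,0,0.3,0,-0.001,0,0,0,0,0.3,0.0015,-0.0016,0,0,0,0,0.3,0.0015,-0.0017,0,0,0,0,0.3,0.0014,-0.0017,0,0,0,0,0.3,0.0014,-0.0018,0,0,0,0,0.3]'

```text
t: 37.3
position: [0.5228, -0.0588, 0.0549]
orientation: [[0.513, -0.858, 0.0], [-0.858, -0.513, -0.0], [0.0, -0.0, -1.0]]
ft_force: [-0.7, -0.8, -0.1]
opening: 0.296
```

Emit:
arm_command --moves '[0.0013,-0.0018,0,0,0,0,0.3,0.0013,-0.0019,0,0,0,0,0.3,0.0012,-0.0019,0,0,0,0,0.3,0.0011,-0.0019,0,0,0,0,0.3,0,0,0,0,0,0,0.3,0,0,0,0,0,0,0.3,0,0,0,0,0,0,0.3,0,0,0,0,0,0,0.3]'

```text
t: 38.1
position: [0.5315, -0.059, 0.0549]
orientation: [[0.513, -0.858, 0.0], [-0.858, -0.513, 0.0], [-0.0, -0.0, -1.0]]
ft_force: [0.3, 0.4, -0.4]
opening: 0.3
```

```bash
python3 -c "
from meas import *
s=ctrl.state();print(s['orientation'].T@s['ft_force'],s['opening'])
go([*knob(.2),.055])
c=snap('top','top19');print(w2n(cell(c,(.609,.0707))[0]))
for t,(x,y,w,h,k) in {'top19':(290,170,100,80,7)}.items():
    i=cv2.imread(f'pics/{t}.png')[y:y+h,x:x+w];cv2.imwrite(f'pics/{t}z.png',cv2.resize(i,None,fx=k,fy=k,interpolation=cv2.INTER_CUBIC)[:600])"
```

```text
[-0.18391022 -0.50548901  0.43161672] 0.2995644419002281
t 38.1 pos [ 0.5315 -0.059   0.0549] yaw -1.0322 tilt [-0.     -0.0001] open 0.2995644419002281 F [ 0.34  0.42 -0.43]
tool shift [ 0.0016 -0.     -0.0001]
[0.04003266 0.02036154]
```

View pics/top19z.png

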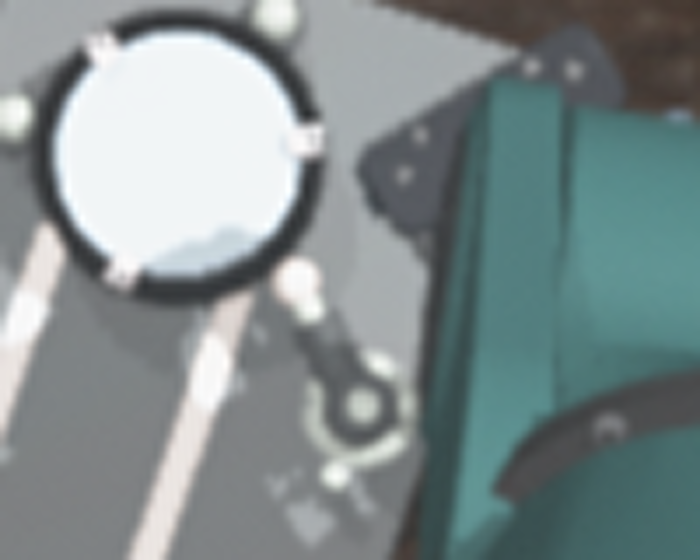

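Emit:
arm_command --moves '[0.0011,-0.002,0,0,0,0,0.3,0.001,-0.002,0,0,0,0,0.3,0.001,-0.002,0,0,0,0,0.3,0.0009,-0.0021,0,0,0,0,0.3,0,0,0,0,0,0,0.3,0,0,0,0,0,0,0.3,0,0,0,0,0,0,0.3,0,0,0,0,0,0,0.3]'

```text
t: 38.95
position: [0.5405, -0.0583, 0.0549]
orientation: [[0.513, -0.858, 0.0], [-0.858, -0.513, 0.0], [-0.0, -0.0, -1.0]]
ft_force: [0.5, 0.1, -0.8]
opening: 0.304
```

Emit:
arm_command --moves '[0.0008,-0.0021,0,0,0,0,0.3,0.0008,-0.0021,0,0,0,0,0.3,0.0007,-0.0021,0,0,0,0,0.3,0.0006,-0.0022,0,0,0,0,0.3,0,0,0,0,0,0,0.3,0,0,0,0,0,0,0.3,0,0,0,0,0,0,0.3,0,0,0,0,0,0,0.3]'

```text
t: 39.75
position: [0.5492, -0.0565, 0.0549]
orientation: [[0.513, -0.858, 0.0], [-0.858, -0.513, 0.0], [-0.0, -0.0, -1.0]]
ft_force: [0.4, -0.0, 0.7]
opening: 0.303
```

```bash
cat > v.py <<'E'
from meas import *
import sys
n=sys.argv[1]
s=ctrl.state();print(s['orientation'].T@s['ft_force'],s['opening'])
go([*knob(0),.055])
c=snap('top',n);print(w2n(cell(c,(.609,.0707))[0]))
x,y,w,h,k=(290,170,100,80,7)
i=cv2.imread(f'pics/{n}.png')[y:y+h,x:x+w];cv2.imwrite(f'pics/{n}z.png',cv2.resize(i,None,fx=k,fy=k,interpolation=cv2.INTER_CUBIC)[:600])
E
python3 v.py top20
```

```text
[ 0.23418718 -0.33856465 -0.69165596] 0.3025172193277754
t 39.75 pos [ 0.5492 -0.0565  0.0549] yaw -1.0322 tilt [-0. -0.] open 0.3025172193277754 F [ 0.41 -0.03  0.69]
tool shift [-0.0002  0.0031 -0.0001]
[0.04003946 0.02030879]
```

View pics/top20z.png

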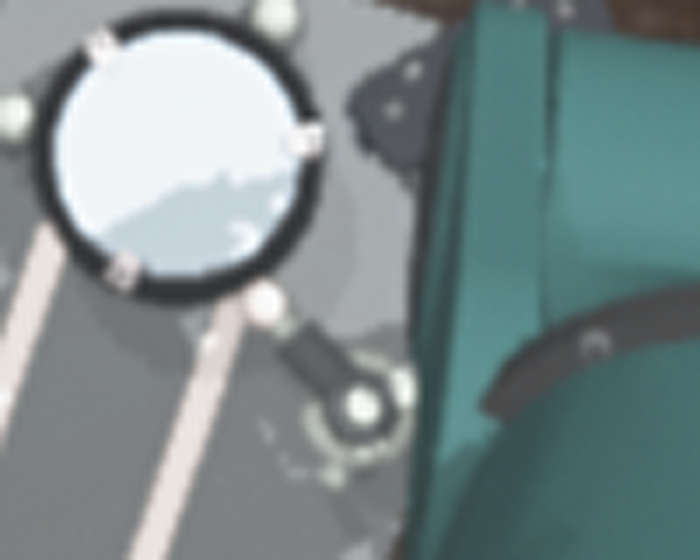

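Emit:
arm_command --moves '[0,-0.0005,0,0,0,0,0.3,0,-0.0005,0,0,0,0,0.3,0,-0.0005,0,0,0,0,0.3,0,0,0,0,0,0,0.3,0,0,0,0,0,0,0.3,0,0,0,0,0,0,0.3,0,0,0,0,0,0,0.3,0,0,0,0,0,0,0.3]'

```text
t: 40.6
position: [0.5505, -0.0558, 0.0549]
orientation: [[0.513, -0.858, -0.0], [-0.858, -0.513, -0.0], [-0.0, 0.0, -1.0]]
ft_force: [-2.3, -3.4, 1.1]
opening: 0.304
```

Emit:
arm_command --moves '[0,-0.0005,0,0,0,0,0.3,0,-0.0005,0,0,0,0,0.3,0,0,0,0,0,0,0.3,0,0,0,0,0,0,0.3,0,0,0,0,0,0,0.3,0,0,0,0,0,0,0.3,0,0,0,0,0,0,0.3,0,0,0,0,0,0,0.3]'

```text
t: 41.4
position: [0.5506, -0.0556, 0.0548]
orientation: [[0.513, -0.858, -0.002], [-0.858, -0.513, -0.0], [-0.001, 0.002, -1.0]]
ft_force: [-7.1, -9.3, 6.4]
opening: 0.297
```

The knob is on a hard stop: the force rose to 12 N with no motion. I'll back off, open, lift and move away to check.

Emit:
arm_command --moves '[0,0.001,0,0,0,0,0.3,0,0.002,0,0,0,0,0.3,0,0.0025,0,0,0,0,0.45,0,0,0,0,0,0,0.5,0,0,0,0,0,0,0.5,0,0,-0.01,0,0,0,0.5,0,0,-0.03,0,0,0,0.5,0,0,-0.04,0,0,0,0.5]'

```text
t: 42.2
position: [0.5457, -0.0578, 0.1352]
orientation: [[0.513, -0.858, -0.003], [-0.858, -0.513, 0.0], [-0.002, 0.002, -1.0]]
ft_force: [1.3, 0.2, 0.2]
opening: 0.499
```

Emit:
arm_command --moves '[0,0,-0.04,0,0,0,0.5,0,0,-0.04,0,0,0,0.5,0.03,0.01,-0.01,0,0,0,0.5,0.04,0.015,0,0,0,0,0.5,0.04,0.015,0,0,0,0,0.5,0.04,0.015,0,0,0,0,0.5,0.04,0.015,0,0,0,0,0.5,0.03,0.01,0,0,0,0,0.5]'

```text
t: 43.0
position: [0.591, -0.2903, 0.2258]
orientation: [[0.512, -0.859, 0.001], [-0.859, -0.512, -0.0], [0.001, -0.0, -1.0]]
ft_force: [0.1, 0.9, -0.6]
opening: 0.496
```

```bash
python3 v.py top21; python3 -c "
from meas import *
c=snap('side','side21');print(cell(c,(.6084,.0702)));c=load('top21')
for j in (0,.05,.1):print(j,proj(c,[*knob(j),.093]))
a=load('top0')
x,y,w,h,k=(230,190,140,100,5)
i=cv2.imread('pics/side21.png')[y:y+h,x:x+w];cv2.imwrite('pics/side21z.png',cv2.resize(i,None,fx=k,fy=k,interpolation=cv2.INTER_CUBIC))"
```

```text
[-0.72302512 -0.50720817  0.57906411] 0.4958412079712527
t 43.0 pos [ 0.591  -0.2903  0.2258] yaw -1.033 tilt [ 0.0007 -0.0004] open 0.4958412079712527 F [ 0.07  0.88 -0.58]
tool shift [-0.2226 -0.0807  0.1707]
[0.03973806 0.02011618]
(array([0.60832476, 0.07039158, 0.03993735]), 120, np.float64(0.0009147738869558983))
0 [375.03796986 216.6972308 ]
0.05 [375.474819  218.3306931]
0.1 [375.82931806 219.98407214]
```

View pics/top21.png

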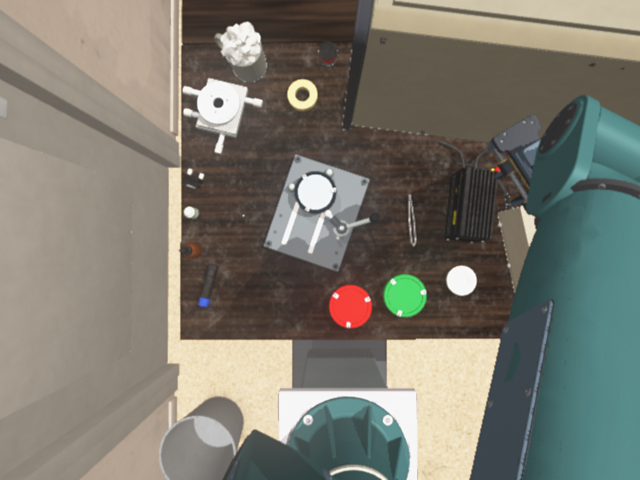

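View pics/top21z.png

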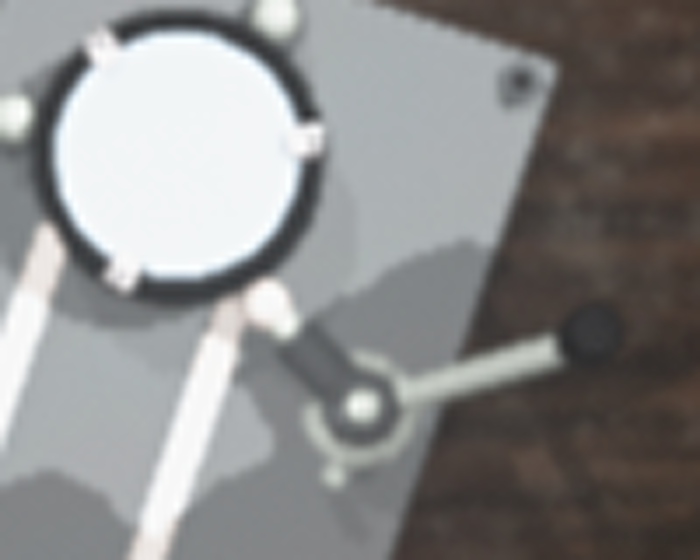

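View pics/side21z.png

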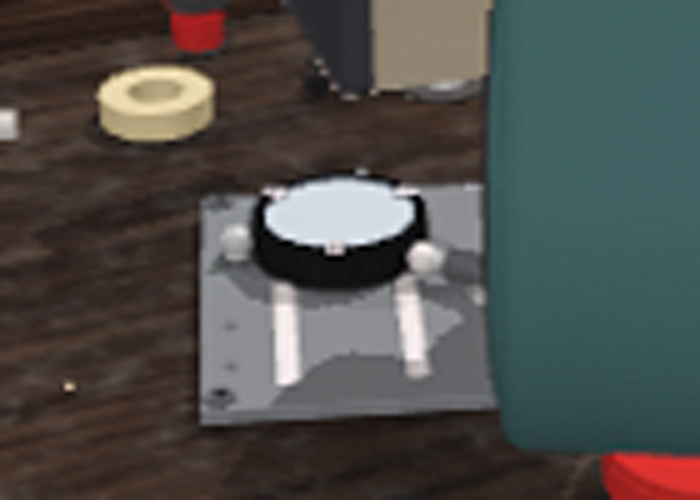

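The knob is at pixel (374.3, 217.1), against (375.0, 216.7) predicted for shut. The nose is on the rim, the cell is touching both balls, and the other objects have not moved. I'll hand it in.

```bash
python3 -c "
from h import *
a=load('top0')['pixels'];b=load('top21')['pixels']
d=(np.abs(a.astype(int)-b).max(-1)>60).astype(np.uint8)
n,l,s,c=cv2.connectedComponentsWithStats(d[:338,180:440]);print([ (c[i]+[180,0]).round().tolist()+[int(s[i,4])] for i in range(1,n) if s[i,4]>6])
print(np.abs(ctrl.state()['joint_vel']).max()); print(ctrl.sign_off())"
```

```text
[[317.0, 193.0, 895], [298.0, 193.0, 120], [294.0, 229.0, 996], [365.0, 219.0, 9]]
0.05119120714873221
the job is handed in; nothing more can be done
None
```

The mirror is seated and clamped, and I handed the job in at about 43 s. I opened the lever to about 1.7 rad and slid the cell across the plate between the two fingers to the front stop. A short push of about 6 N at 50° in the nest's axes then seated it on both balls, and I shut the lever by its knob onto its hard stop.

**Last checks, with the arm clear:**
- **Cell:** the top view puts it at nest (39.7, 20.1) mm, against home at (40, 20). The side view agrees to under 1 mm. It lies flat and looks to be touching both balls.
- **Lever:** the knob was at pixel (374.3, 217.1), against (375.0, 216.7) predicted for fully shut. The white nose is on the rim.
- **Other things:** between the first and last top views, only the cell and lever changed in the part of the desk compared. The last view showed the wafer box at the right still in place. I had no clear view of the right edge of the desk behind the arm.

**What went wrong on the way:** my first attempt to shut the lever, with the knob gripped, built up about 17 N of sideways load because I held the knob off centre. I let go and pushed the knob with open fingers instead, which ran smoothly. The fingertips also met the cell about 4 mm later than I expected from their stated thickness, so I judged contact by force instead.

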